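# Stack casting moulds on a drying carriage and run them under the hood

## Robot

A 7-joint arm with a two-finger parallel gripper is mounted at the origin on the work surface. World frame = base frame: x ahead of the robot, y to its left, z up, the work surface at z = 0. Lengths are in mm, angles in rad, forces in N, time in s.
With the tool pointing down it reaches from about 350 to 900 mm from the base axis. Payload 8.1 kg.
Tool frame: the origin (TCP) lies between the finger pads; the fingertips stand 17 mm ahead of it and the grasp point (between the pads) lies 2 mm behind it; z points along the fingers, y is the line along which they close (so a half turn about z gives the same grasp; the last joint's range is limited). The gripper opens to 92 mm and grips with 3 to 60 N. Pads are 19 mm wide; open, the fingers measure 130 mm over their backs; the gripper's body (75 mm by 190 mm) begins 47 mm behind the grasp point.
Start: joints at [1.004, 0.434, 0.025, 1.573, -0.012, 1.134, -0.075], TCP at [279.573, -558.999, 243.742] pointing down, gripper open.
Joint ranges: [-2.62, 2.62], [-0.44, 2.09], [-1.27, 1.32], [0.08, 2.57], [-1.32, 4.46], [0.12, 2], [-2.74, 2.74]. Speed limits (rad/s): [2.22, 2.22, 3.01, 3.01, 3.14, 3.14, 3.14].

## Interface

Orientations are given as a unit quaternion [x, y, z, w].
In Python, from bench import ctrl, eyes, ticket, nets gives the robot as it stands. The module is installed in compiled form; this text tells all that it offers.
- The arm moves only by the tool carry_out, never from a script. Its argument "motion" is a list of rows, each an object with "slide": the shift along the world's x, y, z each as a share of 0.025 m, from -1 to 1, a list of three; "yaw": the turn about the world's z as a share of 0.08 rad, from -1 to 1; "hand": the opening, from 0 (shut) to 1 (fully open). A call has exactly 8 rows; each row shifts and turns the commanded pose from where the row before left it; what a row does not reach is not made up. A row lasts 1/8 s, in which the tool goes at most 62.5 mm and 10.7 degrees, less where a joint would pass 70% of its speed; a pose out of reach is approached as far as the arm can. A call with a number of a shift or a turn outside -1 to 1 is refused whole. A call with a gripper value outside its range is refused whole. The fingers move at their own pace and stop on an object; "newtons" is the grip in N (left out, the last holds). Time passes only in rows, so rows that do not move let the fingers close, or fill a call up. It gives the time, the measured TCP pose, the force, the opening and the grip force at its end, in the units of the state.
- ctrl.get_state(): the state, without advancing time (a new reading comes with each control period).
- eyes.camera(name): name is "scene" or "top"; returns (picture, depth): 480x640x3 uint8, red, green, blue; 480x640 float32, mm along the optical axis (not along the pixel's ray), 0 where there is no reading.
- eyes.get_calibration(name): a dict with "fovy" (degrees; the focal length in pixels is half the picture's height over the tangent of half this angle, whatever the lens; pixels are square), "cx", "cy" (the principal point, pixels), "T" (4x4, takes a point from camera to world coordinates). Camera axes: x right, y up, looking along -z (the intrinsics and any distortion apply to the point x, -y, -z); pixel columns grow to the right and rows downward; lengths in mm; the calibration is good to about 2 mm. A picture is of the moment at which its call begins. get_calibration takes no time and is no camera call.
- ticket.job_done(): hands the job in; it is judged then, once.
Trained networks look in the newest picture that a camera, given by its name, has taken for a name from the list of things; names that differ only in an ending like _2 or _b are one class to them, and where a whole thing is asked for, a point or a joint stands for the part that bears it (a point fixed in the world has none). Each returns a list of dicts, best first, with "conf" (0 to 1); they miss things now and then, are a little off and sometimes report something else, mostly with a low value. They report only what shows in the picture. A call takes as long as a camera call. They do not tell look-alikes from the thing itself.
- nets.boxes_of(camera, name): "position" ([column, row] in pixels, amid what is visible of it).
The state is a dict: "time": time; "qpos": joint angles; "joint_vel": joint speeds; "tau": joint torques, N m; "eef_pos": TCP position; "tool_rot": TCP orientation; "contact_force": force on the tool from outside, world axes, zero at the start; "moment": the same for the moment, N m; "width": finger opening in mm; "grip_force": force on a finger pad.
Only numpy, scipy, OpenCV 4.12 (cv2) and the standard library are available. Lean on these libraries where they do the work, as an engineer would, in place of code of your own. Each camera call takes 0.05 s, during which the arm holds its last target. There are 200 camera calls.

## Task

Draw the drying hood's carriage fully out by its blue handle, lay the three steel-cased moulds side by side in its nests, and saddle every white mould from the green tray in the gaps between the moulds below, so that they form a pyramid (a third white one goes on the peak), with all ends in line. Then slide the carriage fully home under the hood without upsetting the pyramid, and after that press the green start button fully down and let go. Leave the other things on the bench where they are.

Things in the scene. Friction and masses are not known exactly. Their poses are not given: they have to be found in the camera images.
- hood: White drying hood with a blue front edge, fixed to the bench; a roof slab with a clear window on four posts, underside 155 mm, top 205 mm above the bench, covering x -125 to +125 and y -48 to +125 mm in its frame (origin on the bench). The open front, where the carriage comes out, faces its -y (about the world's -y); guide rails 13 mm high run out to y = -365 mm.
- carriage (a joint): Sliding carriage: 0 = fully home under the roof, 0.22 m = drawn fully out to its stop. Starts part-way in (0.02 to 0.10). About 2 N of friction; stays where it is left. A white plate (150 x 50 mm, top 30 mm above the bench) with four terracotta ridges, 42 mm apart, 46 mm long, 14 mm high, forming three V nests side by side, open side guards 72 mm high, and a blue handle in front.
- handle (a point): Grip point of the carriage's blue handle: an upright fin 12 mm thick along the slide, 44 mm wide across it, top 85 mm above the bench; this point is in its middle, 66 mm above the bench, and 115 mm in front of (carriage -y) the middle nest. Moves with the carriage; its axes are the hood's (y along the slide, into the hood).
- tray: Shallow green holding tray fixed to the bench, 430 mm (its x) by 300 mm (its y), 18 mm high overall, walls 6 mm thick, inner floor 6 mm above the bench; the moulds start in it. Origin on the bench under its centre.
- start (a joint): Green start button on the hood's roof, spring-loaded: 0 = up, 0.006 m = fully down, where it takes about 5 N.
- start_top (a point): Centre of the top of the green button, 28 mm in diameter, about 223 mm above the bench; it is pressed straight down.
- nest1 (a point): Where the centre of a steel-cased mould lies when seated in nest 1 of 3 (51 mm above the bench, neighbours 42 mm apart). It lies along the slide, overhanging the ridges by 7 mm at each end; the V centres it and keeps it from rolling. Moves with the carriage; its axes are the hood's (y along the slide, into the hood).
- nest2 (a point): Where the centre of a steel-cased mould lies when seated in nest 2 of 3 (51 mm above the bench, neighbours 42 mm apart). It lies along the slide, overhanging the ridges by 7 mm at each end; the V centres it and keeps it from rolling. Moves with the carriage; its axes are the hood's (y along the slide, into the hood).
- nest3 (a point): Where the centre of a steel-cased mould lies when seated in nest 3 of 3 (51 mm above the bench, neighbours 42 mm apart). It lies along the slide, overhanging the ridges by 7 mm at each end; the V centres it and keeps it from rolling. Moves with the carriage; its axes are the hood's (y along the slide, into the hood).
- gap1 (a point): Where the centre of a white mould lies when saddled in the gap between the moulds in nests 1 and 2 (85 mm above the bench). Moves with the carriage; its axes are the hood's (y along the slide, into the hood).
- gap2 (a point): The same for the gap between the moulds in nests 2 and 3. Moves with the carriage; its axes are the hood's (y along the slide, into the hood).
- peak (a point): Where the centre of the third white mould lies when saddled on the white moulds in gap1 and gap2 (119 mm above the bench; its top is 139 mm above the bench, so it just clears the roof). Moves with the carriage; its axes are the hood's (y along the slide, into the hood).
- ring1: Steel-cased casting mould: solid, nearly round cylinder with twelve faint flats, 40 mm across, 60 mm long, bare steel with white plaster end faces, about 0.26 kg, lying in the green tray. Origin at its centre (20 mm above what it lies on); its x axis runs along its length. It rolls only when pushed. Easily gripped from above by its two flat ends (60 mm apart).
- ring2: Steel-cased casting mould: solid, nearly round cylinder with twelve faint flats, 40 mm across, 60 mm long, bare steel with white plaster end faces, about 0.26 kg, lying in the green tray. Origin at its centre (20 mm above what it lies on); its x axis runs along its length. It rolls only when pushed. Easily gripped from above by its two flat ends (60 mm apart).
- ring3: Steel-cased casting mould: solid, nearly round cylinder with twelve faint flats, 40 mm across, 60 mm long, bare steel with white plaster end faces, about 0.26 kg, lying in the green tray. Origin at its centre (20 mm above what it lies on); its x axis runs along its length. It rolls only when pushed. Easily gripped from above by its two flat ends (60 mm apart).
- white1: White plaster casting mould with a red band round its middle: solid, nearly round cylinder with twelve faint flats, 40 mm across, 60 mm long, about 0.15 kg, lying in the green tray; one to three white ones are there, this one may be absent. Origin at its centre; its x axis runs along its length. Rolls and is gripped like the steel-cased ones.
- white2: White plaster casting mould with a red band round its middle: solid, nearly round cylinder with twelve faint flats, 40 mm across, 60 mm long, about 0.15 kg, lying in the green tray; one to three white ones are there, this one may be absent. Origin at its centre; its x axis runs along its length. Rolls and is gripped like the steel-cased ones.
- white3: White plaster casting mould with a red band round its middle: solid, nearly round cylinder with twelve faint flats, 40 mm across, 60 mm long, about 0.15 kg, lying in the green tray; one to three white ones are there, this one may be absent. Origin at its centre; its x axis runs along its length. Rolls and is gripped like the steel-cased ones.
- wax_tin: Bystander: round steel tin of blue wax, 74 mm across, 18 mm high; origin under its centre.
- model_a: Bystander: plaster dental model, 55 x 62 x 35 mm; origin under its centre.
- model_b: Bystander: plaster dental model, 55 x 62 x 35 mm; origin under its centre.
- spatula: Bystander: spatula 170 mm long lying on the bench.
- brush: Bystander: brush 160 mm long lying on the bench.
- liquid: Bystander: small bottle with an orange cap, 48 mm across, 75 mm high; origin under its centre.
There are look-alikes about, which are no part of the job. Leave any turquoise look-alike of the ring2 alone. What is shaped like the white3 but purple is not meant.

How it is judged:
By the outcome, as a careful person would: the job done as asked, in the order asked, and still so for the second after the job is handed in, with the robot touching nothing.
Of white1, white2, white3 only 1 to 3 are there at a start; the rules pass over those that are not, and their reading is None.
At some moment in a run one of white1, white2, white3 may be knocked a few centimetres aside while the robot is not near it.
Once in a run the grip may slacken for a moment while it holds something.
It also fails if it takes over 210 s, if anything falls off the work surface, if the arm or the gripper's body presses on something with over 40 N, if the wrist force passes 120 N, or if a joint passes its speed limit or range.

## Working session

There is one attempt and no reset: what is moved stays moved. The work goes in short steps, Python scripts to look and compute and a tool call to move; the robot and the scene stay as the last step left them, time stands still between calls to the robot, and variables do not carry over. Pictures are saved under pics/ and viewed, at most 14 in all, crops included, and the job is handed in when it is done.

Besides the shell and the picture viewer there is one more tool, called after "Call:" in YAML: its name, and indented under it one key for each argument. carry_out: Moves the arm, as the interface text tells. Shift numbers are shares of 0.025 m and turn numbers shares of 0.08 rad, none past 1 either way. Its arguments: {"type":"object","properties":{"motion":{"type":"array"},"newtons":{"type":"number"}},"required":["motion"]}

```bash
mkdir -p pics; cat > h.py <<'E'
import numpy as np,cv2
from bench import ctrl,eyes,ticket,nets
def K(n):
    c=eyes.get_calibration(n); f=240/np.tan(np.radians(c['fovy'])/2); return f,c['cx'],c['cy'],np.array(c['T']),c
def snap(n,fn=None):
    im,d=eyes.camera(n)
    if fn: cv2.imwrite('pics/'+fn,im[:,:,::-1])
    return im,d
def cloud(n,d):
    f,cx,cy,T,_=K(n); v,u=np.mgrid[0:480,0:640]
    P=np.stack([(u-cx)/f*d,-(v-cy)/f*d,-d,np.ones_like(d)],-1)
    return (P@T.T)[...,:3]
E
python3 - <<'E'
from h import *
for n in('scene','top'):
    im,d=snap(n,n+'0.png'); print({k:(np.round(v,3).tolist() if k=='T' else v) for k,v in K(n)[4].items()})
    np.savez(n+'0.npz',im=im,d=d)
print(ctrl.get_state())
E
```

```text
{'fovy': 51.50516262523179, 'cx': 317.1236333668053, 'cy': 230.8105157943289, 'T': [[-0.379, -0.698, 0.608, 1248.261], [0.925, -0.297, 0.236, 255.903], [0.016, 0.652, 0.758, 1075.318], [0.0, 0.0, 0.0, 1.0]]}
{'fovy': 52.21048829795976, 'cx': 321.382424665295, 'cy': 230.28414730934028, 'T': [[0.022, 0.999, -0.043, 438.394], [-1.0, 0.022, -0.0, -37.993], [0.001, 0.043, 0.999, 1300.647], [0.0, 0.0, 0.0, 1.0]]}
{'time': 0.1, 'qpos': array([ 1.00442312,  0.43516779,  0.02498148,  1.57398632, -0.01159943,
        1.13401299, -0.07508312]), 'joint_vel': array([ 1.55317514e-03, -1.57031530e-03,  5.25602297e-05, -1.40807140e-03,
        7.19818182e-04,  2.00531050e-03,  7.47385286e-04]), 'tau': array([ 3.72321170e-03, -6.69136262e+01,  9.87792425e-01, -3.15143538e+01,
       -6.05920935e-02,  3.73748050e-02,  6.24513723e-05]), 'eef_pos': array([ 279.33677983, -558.62160105,  243.02218542]), 'tool_rot': array([ 9.73241118e-01,  2.29785152e-01, -2.28771070e-04, -6.77116606e-04]), 'contact_force': array([-0.96711025,  0.30258507,  1.0373909 ]), 'moment': array([-0.08430648, -0.02700864, -0.00543715]), 'grip_force': 0.0, 'width': 91.7534311259335}
```

View pics/top0.png

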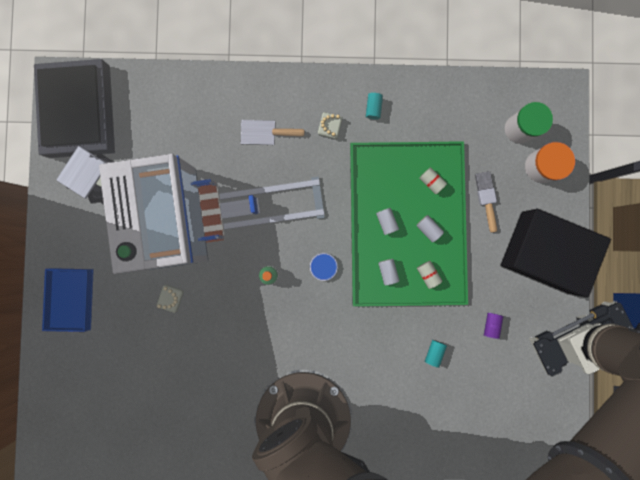

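View pics/scene0.png

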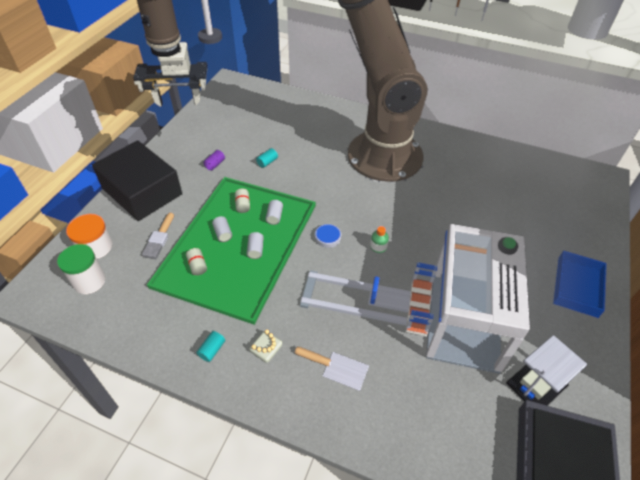

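Top view: three steel moulds at (388,221), (430,229), (389,272) and two white ones at (433,181), (430,275). The handle is at (252,204) and the button at (125,251). The look-alikes are turquoise at (374,105) and (436,353), and purple at (494,326). The scene view agrees: white at (242,200) and (196,262). So there are two whites and no peak.

```bash
cat >> h.py <<'E'
def moulds(n,im,d,zlo=24,zhi=60,box=(150,900,-650,-150)):
    P=cloud(n,d); z=P[...,2]
    m=(d>0)&(z>zlo)&(z<zhi)&(P[...,0]>box[0])&(P[...,0]<box[1])&(P[...,1]>box[2])&(P[...,1]<box[3])
    k,L,st,c=cv2.connectedComponentsWithStats(m.astype(np.uint8))
    for i in range(1,k):
        if st[i,4]<60: continue
        q=P[L==i]; zt=np.percentile(q[:,2],95); r=cv2.minAreaRect(q[:,:2].astype(np.float32))
        b=cv2.boxPoints(r); e=[b[1]-b[0],b[2]-b[1]]; e=max(e,key=np.linalg.norm)
        rgb=im[L==i].mean(0).astype(int); hs=cv2.cvtColor(im,cv2.COLOR_RGB2HSV)[L==i]
        red=int(((hs[:,1]>120)&((hs[:,0]<10)|(hs[:,0]>170))).sum())
        print(n,'px',c[i].astype(int),'xy',np.round(r[0],1),'size',np.round(r[1],1),'ang',round(np.degrees(np.arctan2(e[1],e[0]))%180,1),'ztop',round(zt,1),'n',st[i,4],rgb,'red',red)
E
python3 - <<'E'
from h import *
for n in('top','scene'):
    a=np.load(n+'0.npz');im,d=a['im'],a['d'];P=cloud(n,d);z=P[...,2]
    g=P[420:440,250:260] if n=='top' else P[250:260,340:350]
    moulds(n,im,d)
    hs=cv2.cvtColor(im,cv2.COLOR_RGB2HSV)
    H,S,V=[hs[...,i].astype(int) for i in range(3)]
    near=lambda lo,hi:(d>0)&(z>lo)&(z<hi)&(P[...,1]>-250)&(P[...,1]<600)&(P[...,0]>300)&(P[...,0]<900)
    for nm,m in(('handle',(abs(H-112)<15)&(S>120)&near(60,100)&(P[...,1]<130)),('button',(abs(H-65)<25)&(S>60)&near(208,240)),('frontedge',(abs(H-112)<15)&(S>100)&near(190,220)),('greentray',(abs(H-65)<15)&(S>100)&(d>0)&(z<30)&(P[...,1]<-100))):
        if m.sum()<5: print(n,nm,'none',m.sum());continue
        q=P[m]; r=cv2.minAreaRect(q[:,:2].astype(np.float32)); print(n,nm,m.sum(),'mean',q.mean(0).round(1),'rect',np.round(r[0],1),np.round(r[1],1),round(r[2],1),'z95',np.percentile(q[:,2],95).round(1),'px',np.argwhere(m).mean(0).round(0)[::-1])
    # roof & rails
    m=near(195,215); q=P[m]; r=cv2.minAreaRect(q[:,:2].astype(np.float32)); print(n,'roof',np.round(r[0],1),np.round(r[1],1),round(r[2],2))
    print('bench z',np.median(z[near(-20,20)]))
    for nm in('handle','start','white1','ring1'):
        print(nm,[(np.round(b['position'],0).tolist(),round(b['conf'],2)) for b in nets.boxes_of(n,nm)])
E
```

```text
top px [374 104] xy [ 825.4 -169.5] size [38.7 62.9] ang 175.2 ztop 41.9 n 344 [ 59 131 132] red 0
top px [514 130] xy [ 764.3 -541.1] size [78.7 36.5] ang 34.8 ztop 56.8 n 186 [137 133 133] red 0
top px [535 168] xy [ 666.7 -595.1] size [87.6 36.9] ang 23.4 ztop 58.1 n 209 [144 139 139] red 0
top px [432 180] xy [ 629.  -325.2] size [60.3 40. ] ang 46.3 ztop 47.8 n 373 [157 149 136] red 36
top px [387 221] xy [ 520.5 -208.8] size [60.2 40.2] ang 22.4 ztop 48.0 n 361 [149 153 161] red 0
top px [519 247] xy [ 435.1 -557.9] size [217.6 109.4] ang 22.1 ztop 57.9 n 401 [31 30 32] red 0
top px [429 228] xy [ 504.3 -319.6] size [60.8 40.4] ang 43.8 ztop 48.2 n 371 [148 151 160] red 0
top px [388 271] xy [ 389.7 -214.3] size [60.3 39.9] ang 16.1 ztop 48.4 n 365 [150 154 162] red 0
top px [429 274] xy [ 384.7 -319.4] size [60.5 40.6] ang 31.7 ztop 48.1 n 379 [160 152 139] red 30
top px [493 325] xy [ 256.  -487.9] size [40.6 60.3] ang 170.0 ztop 42.4 n 356 [104  60 137] red 0
top px [435 353] xy [ 181.3 -339. ] size [40.1 60.6] ang 159.4 ztop 41.9 n 356 [ 52 139 140] red 0
top handle none 2

[... 1546 characters left out ...]
322 [213 207 205] red 0
scene px [209 344] xy [ 826.2 -166.7] size [37.  61.9] ang 175.8 ztop 42.1 n 366 [ 48 171 170] red 0
scene handle none 0
scene button 117 mean [434.3 397.  226.6] rect [431.4 397.4] [25.3 25.5] 10.8 z95 230.9 px [509. 243.]
scene frontedge none 0
scene greentray 11949 mean [ 546.1 -258.3    8.6] rect [ 529.5 -406. ] [445.9 605.9] 4.6 z95 18.7 px [233. 252.]
scene roof [515.6 366.6] [256.2 171. ] 9.37
bench z 2.270393242053842
handle [([414.0, 300.0], 0.92)]
start []
white1 [([196.0, 260.0], 0.87), ([244.0, 202.0], 0.54), ([214.0, 159.0], 0.5)]
ring1 [([221.0, 229.0], 0.91), ([272.0, 212.0], 0.78), ([266.0, 155.0], 0.71), ([210.0, 346.0], 0.69), ([255.0, 249.0], 0.62)]
```

```bash
python3 - <<'E'
from h import *
th=np.radians(9.4); c,s=np.cos(th),np.sin(th); R=np.array([[c,-s],[s,c]])
o=np.array([515.3,365.4])-R@[0,38.5]; print('origin',o)
for n in('top','scene'):
    a=np.load(n+'0.npz');im,d=a['im'],a['d'];P=cloud(n,d);z=P[...,2]
    h=(P[...,:2]-o)@R   # hood coords
    for lo in(-350,-310,-270,-230,-190):
        m=(d>0)&(h[...,1]>lo)&(h[...,1]<lo+40)&(abs(h[...,0])<110)&(z>8)&(z<20)
        hist=np.histogram(h[...,0][m],np.arange(-110,111,10))[0]; print(n,lo,hist)
        x=h[...,0][m]; print('   mean -,+',x[x<0].mean().round(1),x[x>0].mean().round(1))
    m=(d>0)&(z>55)&(z<95)&(abs(h[...,0])<60)&(h[...,1]>-300)&(h[...,1]<-110)
    print('handle',m.sum(), [np.percentile(h[...,i][m],[5,50,95]).round(1) for i in(0,1)],np.percentile(z[m],[5,50,95]).round(1),np.argwhere(m).mean(0)[::-1])
    m=(d>0)&(z>34)&(z<50)&(abs(h[...,0])<85)&(h[...,1]>-200)&(h[...,1]<-40)
    print('ridges',m.sum(),[np.percentile(h[...,i][m],[2,50,98]).round(1) for i in(0,1)])
E
```

```text
origin [521.58804955 327.41697178]
top -350 [ 0  0  0  0  0  1 41 40  3  4  4  2  4  4 42 41  1  0  0  0  0  0]
   mean -,+ -36.8 37.9
top -310 [ 1  0  0  0  0  0 42 41  0  1  0  0  0  0 38 41  0  0  0  0  0  0]
   mean -,+ -40.3 40.3
top -270 [ 0  0  0  0  2  0 38 39  0  0  0  0  0  0 39 41  0  0  0  1  0  0]
   mean -,+ -40.5 40.6
top -230 [ 0  0  0  0  0  0 39 41  0  0  0  0  1  0 40 42  0  0  1  0  0  0]
   mean -,+ -39.9 40.2
top -190 [ 0  0  0  0  0  0 40 39  0  0  0  0  0  0 43 39  0  0  0  0  0  0]
   mean -,+ -40.1 39.6
handle 112 [array([-21.1,  -1.3,  19. ]), array([-198.6, -194.1, -187.1])] [60.  83.2 86.9] [252.41071429 204.125     ]
ridges 520 [array([-72.5,  12.4,  67.9]), array([-197.6,  -78.1,  -55.2])]
scene -350 [ 0  0  0  0  0  2 30 55  7  6  7  9  8  5 33 62  8  0  0  0  0  0]
   mean -,+ -33.9 37.9
scene -310 [ 0  0  1  0  0  0 29 56  3  0  0  0  0  0 35 61  1  0  0  0  0  0]
   mean -,+ -37.9 42.1
scene -270 [ 0  0  0  0  0  0 28 58  3  0  0  0  0  0 37 62  4  0  0  0  0  0]
   mean -,+ -37.5 42.7
scene -230 [ 1  0  0  0  0  0 21 55  0  0  0  0  2  1 36 65  0  0  0  0  0  1]
   mean -,+ -38.4 42.0
scene -190 [ 0  1  0  0  0  0 32 36  2  0  0  0  2  5 36 68  2  0  1  0  0  0]
   mean -,+ -39.1 40.9
handle 109 [array([-16.2,  11.5,  24.3]), array([-194.7, -189.4, -184.1])] [59.5 84.8 89.2] [375.06422018 286.60550459]
ridges 587 [array([-67.1, -10.6,  75. ]), array([-187.3,  -75.2,  -51.6])]
```

Call:
carry_out:
  motion:
    - {"slide": [0.273,0.698,0],"yaw": 0.888,"hand": 1}
    - {"slide": [0.273,0.698,0],"yaw": 0.888,"hand": 1}
    - {"slide": [0.273,0.698,0],"yaw": 0.888,"hand": 1}
    - {"slide": [0.273,0.698,0],"yaw": 0.888,"hand": 1}
    - {"slide": [0.273,0.698,0],"yaw": 0.888,"hand": 1}
    - {"slide": [0.273,0.698,0],"yaw": 0.888,"hand": 1}
    - {"slide": [0.273,0.698,0],"yaw": 0.888,"hand": 1}
    - {"slide": [0.273,0.698,0],"yaw": 0.888,"hand": 1}
  newtons: 20

```text
time: 1.5
eef_pos: [334.6, -418.3, 243.8]
tool_rot: [0.869, 0.495, 0.0, 0.0]
contact_force: [0.5, -0.2, -1.0]
width: 91.6
grip_force: 0.0
```

Call:
carry_out:
  motion:
    - {"slide": [0.273,0.698,0],"yaw": 0.888,"hand": 1}
    - {"slide": [0.273,0.698,0],"yaw": 0.888,"hand": 1}
    - {"slide": [0.273,0.698,0],"yaw": 0.888,"hand": 1}
    - {"slide": [0.273,0.698,0],"yaw": 0.888,"hand": 1}
    - {"slide": [0.273,0.698,0],"yaw": 0.888,"hand": 1}
    - {"slide": [0.273,0.698,0],"yaw": 0.888,"hand": 1}
    - {"slide": [0.273,0.698,0],"yaw": 0.888,"hand": 1}
    - {"slide": [0.273,0.698,0],"yaw": 0.888,"hand": 1}

```text
time: 2.5
eef_pos: [389.2, -278.6, 243.7]
tool_rot: [0.695, 0.719, 0.0, 0.0]
contact_force: [1.1, -1.1, -0.2]
width: 91.9
grip_force: 0.0
```

Call:
carry_out:
  motion:
    - {"slide": [0.273,0.698,0],"yaw": 0.888,"hand": 1}
    - {"slide": [0.273,0.698,0],"yaw": 0.888,"hand": 1}
    - {"slide": [0.273,0.698,0],"yaw": 0.888,"hand": 1}
    - {"slide": [0.273,0.698,0],"yaw": 0.888,"hand": 1}
    - {"slide": [0.273,0.698,0],"yaw": 0.888,"hand": 1}
    - {"slide": [0.273,0.698,0],"yaw": 0.888,"hand": 1}
    - {"slide": [0.273,0.698,0],"yaw": 0.888,"hand": 1}
    - {"slide": [0.273,0.698,0],"yaw": 0.888,"hand": 1}

```text
time: 3.5
eef_pos: [443.8, -139.0, 243.8]
tool_rot: [0.465, 0.885, 0.0, 0.0]
contact_force: [-0.1, 0.1, 0.4]
width: 92.1
grip_force: 0.0
```

Call:
carry_out:
  motion:
    - {"slide": [0.273,0.698,0],"yaw": 0.888,"hand": 1}
    - {"slide": [0.273,0.698,0],"yaw": 0.888,"hand": 1}
    - {"slide": [0.273,0.698,0],"yaw": 0.888,"hand": 1}
    - {"slide": [0.273,0.698,0],"yaw": 0.888,"hand": 1}
    - {"slide": [0.273,0.698,0],"yaw": 0.888,"hand": 1}
    - {"slide": [0.273,0.698,0],"yaw": 0.888,"hand": 1}
    - {"slide": [0.273,0.698,0],"yaw": 0.888,"hand": 1}
    - {"slide": [0.273,0.698,0],"yaw": 0.888,"hand": 1}

```text
time: 4.5
eef_pos: [498.4, 0.6, 243.7]
tool_rot: [0.199, 0.98, 0.0, -0.0]
contact_force: [0.5, 0.7, -0.3]
width: 92.0
grip_force: 0.0
```

Call:
carry_out:
  motion:
    - {"slide": [0.272,0.692,-0.3],"yaw": 0.888,"hand": 1}
    - {"slide": [0.272,0.692,-0.3],"yaw": 0.888,"hand": 1}
    - {"slide": [0.272,0.692,-0.3],"yaw": 0.888,"hand": 1}
    - {"slide": [0.272,0.692,-0.3],"yaw": 0.888,"hand": 1}
    - {"slide": [0.272,0.692,-0.3],"yaw": 0.888,"hand": 1}
    - {"slide": [0.272,0.692,-0.3],"yaw": 0.888,"hand": 1}
    - {"slide": [0.272,0.692,-0.3],"yaw": 0.888,"hand": 1}
    - {"slide": [0.272,0.692,-0.3],"yaw": 0.888,"hand": 1}

```text
time: 5.5
eef_pos: [552.9, 138.9, 183.2]
tool_rot: [-0.084, 0.996, 0.0, 0.0]
contact_force: [0.5, -0.7, 0.0]
width: 92.2
grip_force: 0.0
```

Call:
carry_out:
  motion:
    - {"slide": [0,0,-0.92],"yaw": 0,"hand": 1}
    - {"slide": [0,0,-0.92],"yaw": 0,"hand": 1}
    - {"slide": [0,0,-0.92],"yaw": 0,"hand": 1}
    - {"slide": [0,0,-0.92],"yaw": 0,"hand": 1}
    - {"slide": [0,0,-0.92],"yaw": 0,"hand": 1}
    - {"slide": [0,0,0],"yaw": 0,"hand": 0}
    - {"slide": [0,0,0],"yaw": 0,"hand": 0}
    - {"slide": [0,0,0],"yaw": 0,"hand": 0}

```text
time: 6.5
eef_pos: [553.0, 138.2, 69.7]
tool_rot: [-0.082, 0.997, 0.0, 0.001]
contact_force: [0.5, -0.2, 0.0]
width: 66.2
grip_force: 0.0
```

Call:
carry_out:
  motion:
    - {"slide": [0,0,0],"yaw": 0,"hand": 0}
    - {"slide": [0,0,0],"yaw": 0,"hand": 0}
    - {"slide": [0,0,0],"yaw": 0,"hand": 0}
    - {"slide": [0,0,0],"yaw": 0,"hand": 0}
    - {"slide": [0,0,0],"yaw": 0,"hand": 0}
    - {"slide": [0,0,0],"yaw": 0,"hand": 0}
    - {"slide": [0,0,0],"yaw": 0,"hand": 0}
    - {"slide": [0,0,0],"yaw": 0,"hand": 0}

```text
time: 7.5
eef_pos: [552.4, 137.8, 68.7]
tool_rot: [-0.082, 0.997, 0.0, -0.0]
contact_force: [-0.1, 0.1, -0.7]
width: 11.8
grip_force: 20.0
```

Call:
carry_out:
  motion:
    - {"slide": [0.09,-0.543,0],"yaw": 0,"hand": 0}
    - {"slide": [0.09,-0.543,0],"yaw": 0,"hand": 0}
    - {"slide": [0.09,-0.543,0],"yaw": 0,"hand": 0}
    - {"slide": [0.09,-0.543,0],"yaw": 0,"hand": 0}
    - {"slide": [0.09,-0.543,0],"yaw": 0,"hand": 0}
    - {"slide": [0.09,-0.543,0],"yaw": 0,"hand": 0}
    - {"slide": [0.09,-0.543,0],"yaw": 0,"hand": 0}
    - {"slide": [0.09,-0.543,0],"yaw": 0,"hand": 0}

```text
time: 8.5
eef_pos: [570.9, 28.4, 68.8]
tool_rot: [-0.082, 0.997, 0.0, 0.0]
contact_force: [5.3, 3.3, -6.0]
width: 11.9
grip_force: 20.0
```

Call:
carry_out:
  motion:
    - {"slide": [0.033,-0.197,0],"yaw": 0,"hand": 0}
    - {"slide": [0.033,-0.197,0],"yaw": 0,"hand": 0}
    - {"slide": [0.033,-0.197,0],"yaw": 0,"hand": 0}
    - {"slide": [0.033,-0.197,0],"yaw": 0,"hand": 0}
    - {"slide": [0,0,0],"yaw": 0,"hand": 0}
    - {"slide": [0,0,0],"yaw": 0,"hand": 0}
    - {"slide": [0,0,0],"yaw": 0,"hand": 0}
    - {"slide": [0,0,0],"yaw": 0,"hand": 0}

```text
time: 9.5
eef_pos: [574.2, 8.7, 68.7]
tool_rot: [-0.082, 0.997, -0.0, 0.0]
contact_force: [5.0, -0.7, -6.3]
width: 12.0
grip_force: 20.0
```

Call:
carry_out:
  motion:
    - {"slide": [0.036,-0.197,0],"yaw": 0,"hand": 0}
    - {"slide": [0.036,-0.197,0],"yaw": 0,"hand": 0}
    - {"slide": [0.036,-0.197,0],"yaw": 0,"hand": 0}
    - {"slide": [0.036,-0.197,0],"yaw": 0,"hand": 0}
    - {"slide": [0.036,-0.197,0],"yaw": 0,"hand": 0}
    - {"slide": [0,0,0],"yaw": 0,"hand": 0}
    - {"slide": [0,0,0],"yaw": 0,"hand": 0}
    - {"slide": [0,0,0],"yaw": 0,"hand": 0}

```text
time: 10.5
eef_pos: [576.6, -5.4, 68.7]
tool_rot: [-0.086, 0.996, 0.006, -0.0]
contact_force: [-0.8, 28.3, -9.3]
width: 12.3
grip_force: 20.0
```

Call:
carry_out:
  motion:
    - {"slide": [-0.03,0.17,0],"yaw": 0,"hand": 0}
    - {"slide": [-0.03,0.17,0],"yaw": 0,"hand": 0}
    - {"slide": [0,0,0],"yaw": 0,"hand": 0.4}
    - {"slide": [0,0,0],"yaw": 0,"hand": 0.4}
    - {"slide": [0,0,0.2],"yaw": 0,"hand": 0.4}
    - {"slide": [0,0,0.8],"yaw": 0,"hand": 0.5}
    - {"slide": [0,0,1],"yaw": 0,"hand": 0.6}
    - {"slide": [0,0,1],"yaw": 0,"hand": 1}

```text
time: 11.5
eef_pos: [576.9, -6.6, 146.0]
tool_rot: [-0.082, 0.997, 0.0, 0.0]
contact_force: [0.1, -0.1, 0.4]
width: 60.5
grip_force: 0.0
```

```bash
python3 - <<'E'
from h import *
s=ctrl.get_state(); print(s['eef_pos'].round(1),s['contact_force'].round(1))
E
```

```text
[576.9  -6.6 146. ] [ 0.1 -0.1  0.4]
```

Call:
carry_out:
  motion:
    - {"slide": [-0.14,-0.501,0],"yaw": -1,"hand": 1}
    - {"slide": [-0.14,-0.501,0],"yaw": -1,"hand": 1}
    - {"slide": [-0.14,-0.501,0],"yaw": -1,"hand": 1}
    - {"slide": [-0.14,-0.501,0],"yaw": -1,"hand": 1}
    - {"slide": [-0.14,-0.501,0],"yaw": -1,"hand": 1}
    - {"slide": [-0.14,-0.501,0],"yaw": -1,"hand": 1}
    - {"slide": [-0.14,-0.501,0],"yaw": -1,"hand": 1}
    - {"slide": [-0.14,-0.501,0],"yaw": -1,"hand": 1}

```text
time: 12.5
eef_pos: [548.9, -107.1, 145.3]
tool_rot: [0.237, 0.971, 0.0, 0.001]
contact_force: [0.3, -0.0, -1.0]
width: 91.8
grip_force: 0.0
```

Call:
carry_out:
  motion:
    - {"slide": [-0.14,-0.501,-0.2],"yaw": -1,"hand": 1}
    - {"slide": [-0.14,-0.501,-0.2],"yaw": -1,"hand": 1}
    - {"slide": [-0.14,-0.501,-0.2],"yaw": -1,"hand": 1}
    - {"slide": [-0.14,-0.501,-0.2],"yaw": -1,"hand": 1}
    - {"slide": [-0.14,-0.501,-0.2],"yaw": -1,"hand": 1}
    - {"slide": [-0.14,-0.501,-0.2],"yaw": -1,"hand": 1}
    - {"slide": [-0.14,-0.501,-0.2],"yaw": -1,"hand": 1}
    - {"slide": [-0.14,-0.501,-0.2],"yaw": -1,"hand": 1}

```text
time: 13.5
eef_pos: [521.1, -207.3, 105.1]
tool_rot: [0.531, 0.848, 0.0, 0.001]
contact_force: [0.1, -0.5, 0.1]
width: 91.9
grip_force: 0.0
```

```bash
cat >> h.py <<'E'
th=np.radians(9.4); R=np.array([[np.cos(th),-np.sin(th)],[np.sin(th),np.cos(th)]]); o=np.array([521.6,327.4])
def W(x,y): return o+R@np.array([x,y])
E
python3 - <<'E'
from h import *
for n in('top','scene'):
    im,d=snap(n,n+'1.png'); moulds(n,im,d,box=(330,720,-410,-120)); P=cloud(n,d); h=(P[...,:2]-o)@R; z=P[...,2]
    m=(d>0)&(z>55)&(z<95)&(abs(h[...,0])<40)&(h[...,1]>-360)&(h[...,1]<-310)
    if m.sum(): print('handle',m.sum(), [np.percentile(h[...,i][m],[5,50,95]).round(1) for i in(0,1)],np.percentile(z[m],95).round(1))
    m=(d>0)&(z>33)&(z<48)&(abs(h[...,0])<66)&(h[...,1]>-300)&(h[...,1]<-100)
    print('ridges',m.sum(),[np.percentile(h[...,i][m],[2,50,98]).round(1) for i in(0,1)],np.percentile(z[m],98).round(1))
    for y0 in (-240,-225,-210):
        k=m&(abs(h[...,1]-y0)<6); print(y0,np.histogram(h[...,0][k],np.arange(-72,73,6))[0])
    k=(d>0)&(z>55)&(z<75)&(abs(h[...,0])>60)&(abs(h[...,0])<90)&(h[...,1]>-300)&(h[...,1]<-100); print('guards',[np.percentile(h[...,i][k],[2,50,98]).round(1) for i in(0,1)])
E
```

```text
top px [430 175] xy [ 636.1 -318.1] size [40.1 39.5] ang 45.6 ztop 47.1 n 178 [169 159 146] red 18
top px [381 224] xy [ 513.5 -193.3] size [59.1  6.2] ang 22.9 ztop 42.0 n 61 [151 156 163] red 0
top px [388 271] xy [ 389.5 -214.3] size [60.5 39.8] ang 16.7 ztop 47.9 n 365 [163 166 176] red 0
handle 89 [array([-20.9,  -0.7,  19.2]), array([-342.7, -337.3, -332.1])] 88.4
ridges 522 [array([-60.2,   9.6,  64.4]), array([-245.4, -223.4, -200.5])] 46.1
-240 [ 0  5  8  6  3  3  3 12 10 10  9  2  2  6 12 10  9  3  2  0  5 12 11  0]
-225 [ 0  2  8  2  0  2  2 13  9  9  4  1  0  3 12  9 11  5  1  1  7 11 13  0]
-210 [ 0  1 13  6  1  3  8 11 12  9  3  3  0  6 11 11  6  5  0  0  5 10 11  0]
guards [array([-73.4,  65.8,  69.6]), array([-247.4, -225.9, -199.9])]
scene px [274 210] xy [ 390.3 -210.5] size [68.  38.9] ang 16.3 ztop 48.5 n 280 [184 191 193] red 0
scene px [221 227] xy [ 504.5 -315.8] size [66.5 39.1] ang 44.4 ztop 48.4 n 299 [129 136 137] red 0
scene px [255 247] xy [ 528.6 -201.9] size [51.7 39.1] ang 20.0 ztop 48.1 n 184 [185 190 190] red 0
scene px [195 259] xy [ 630.4 -322.3] size [65.7 40. ] ang 44.8 ztop 48.5 n 348 [187 182 161] red 18
handle 127 [array([-15.5,   9.7,  24.3]), array([-339.5, -333.1, -328.3])] 88.8
ridges 445 [array([-64.2, -16.7,  64.6]), array([-243.7, -220.4, -196.7])] 46.9
-240 [ 0  8 10  5  6  2  2  4  6  9  7  5  0  2  3  3  4  0  1  0  0  2  2  0]
-225 [ 0  9 13 12  4  0  1  4  9 16 11  6  1  3  3  5  8  0  3  0  0  3 11  0]
-210 [ 0  9 13 10  2  1  1  4 10 16  8  1  3  3  3  9  5  0  1  0  0  3  7  0]
guards [array([-69.4,  65.1,  76.3]), array([-243. , -218.2, -195. ])]
```

Call:
carry_out:
  motion:
    - {"slide": [0,0,-0.775],"yaw": -0.83,"hand": 1}
    - {"slide": [0,0,-0.775],"yaw": 0,"hand": 1}
    - {"slide": [0,0,-0.775],"yaw": 0,"hand": 1}
    - {"slide": [0,0,-0.775],"yaw": 0,"hand": 1}
    - {"slide": [0,0,0],"yaw": 0,"hand": 0}
    - {"slide": [0,0,0],"yaw": 0,"hand": 0}
    - {"slide": [0,0,0],"yaw": 0,"hand": 0}
    - {"slide": [0,0,0],"yaw": 0,"hand": 0}
  newtons: 35

```text
time: 14.6
eef_pos: [521.4, -207.1, 27.2]
tool_rot: [0.557, 0.83, 0.0, 0.001]
contact_force: [-0.1, 0.4, 4.7]
width: 59.8
grip_force: 35.0
```

Call:
carry_out:
  motion:
    - {"slide": [0,0,0],"yaw": 0,"hand": 0}
    - {"slide": [0,0,0],"yaw": 0,"hand": 0}
    - {"slide": [0,0,0.6],"yaw": 0,"hand": 0}
    - {"slide": [0,0,0.8],"yaw": 0,"hand": 0}
    - {"slide": [0,0,0.8],"yaw": 0,"hand": 0}
    - {"slide": [0,0,0.8],"yaw": 0,"hand": 0}
    - {"slide": [0,0,0.8],"yaw": 0,"hand": 0}
    - {"slide": [0,0,0.8],"yaw": 0,"hand": 0}

```text
time: 15.6
eef_pos: [520.2, -206.9, 142.5]
tool_rot: [0.557, 0.83, -0.0, -0.0]
contact_force: [0.7, 0.1, -2.0]
width: 59.7
grip_force: 35.0
```

Call:
carry_out:
  motion:
    - {"slide": [0.198,0.805,0],"yaw": 1,"hand": 0}
    - {"slide": [0.198,0.805,0],"yaw": 1,"hand": 0}
    - {"slide": [0.198,0.805,0],"yaw": 1,"hand": 0}
    - {"slide": [0.198,0.805,0],"yaw": 1,"hand": 0}
    - {"slide": [0.198,0.805,0],"yaw": 1,"hand": 0}
    - {"slide": [0.198,0.805,0],"yaw": 1,"hand": 0}
    - {"slide": [0.198,0.805,0],"yaw": 1,"hand": 0}
    - {"slide": [0.198,0.805,0],"yaw": 1,"hand": 0}

```text
time: 16.6
eef_pos: [560.6, -44.7, 141.2]
tool_rot: [0.266, 0.964, 0.0, 0.0]
contact_force: [0.3, -0.6, -2.4]
width: 60.0
grip_force: 35.0
```

Call:
carry_out:
  motion:
    - {"slide": [0.198,0.805,0],"yaw": 1,"hand": 0}
    - {"slide": [0.198,0.805,0],"yaw": 1,"hand": 0}
    - {"slide": [0.198,0.805,0],"yaw": 1,"hand": 0}
    - {"slide": [0.198,0.805,0],"yaw": 1,"hand": 0}
    - {"slide": [0.198,0.805,0],"yaw": 1,"hand": 0}
    - {"slide": [0.198,0.805,0],"yaw": 1,"hand": 0}
    - {"slide": [0.198,0.805,0],"yaw": 1,"hand": 0}
    - {"slide": [0.198,0.805,0],"yaw": 1,"hand": 0}

```text
time: 17.6
eef_pos: [600.2, 116.3, 141.2]
tool_rot: [-0.051, 0.999, 0.0, -0.0]
contact_force: [-0.1, 0.5, -3.2]
width: 59.7
grip_force: 35.0
```

Call:
carry_out:
  motion:
    - {"slide": [0,0,0],"yaw": 0.83,"hand": 0}
    - {"slide": [0,0,-0.8],"yaw": 0,"hand": 0}
    - {"slide": [0,0,-0.8],"yaw": 0,"hand": 0}
    - {"slide": [0,0,-0.8],"yaw": 0,"hand": 0}
    - {"slide": [0,0,0],"yaw": 0,"hand": 0}
    - {"slide": [0,0,0],"yaw": 0,"hand": 0}
    - {"slide": [0,0,0],"yaw": 0,"hand": 0}
    - {"slide": [0,0,0],"yaw": 0,"hand": 0}

```text
time: 18.6
eef_pos: [600.3, 115.1, 81.9]
tool_rot: [-0.082, 0.997, 0.0, 0.001]
contact_force: [-0.4, -0.1, -2.9]
width: 59.8
grip_force: 35.0
```

```bash
python3 - <<'E'
from h import *
s=ctrl.get_state(); p=s['eef_pos']; q=s['tool_rot']; print(p.round(1),'hood',((p[:2]-o)@R).round(1),'closing deg',np.degrees(2*np.arctan2(q[1],q[0]))-90,s['width'])
E
```

```text
[600.3 115.1  81.9] hood [  42.9 -222.3] closing deg 99.37136703684442 59.81296820485754
```

Call:
carry_out:
  motion:
    - {"slide": [0,0,-0.6],"yaw": 0,"hand": 0}
    - {"slide": [0,0,-0.36],"yaw": 0,"hand": 0}
    - {"slide": [0,0,-0.15],"yaw": 0,"hand": 0}
    - {"slide": [0,0,0],"yaw": 0,"hand": 0}
    - {"slide": [0,0,0],"yaw": 0,"hand": 0}
    - {"slide": [0,0,0],"yaw": 0,"hand": 0}
    - {"slide": [0,0,0],"yaw": 0,"hand": 0}
    - {"slide": [0,0,0],"yaw": 0,"hand": 0}

```text
time: 19.6
eef_pos: [599.9, 115.0, 53.5]
tool_rot: [-0.082, 0.997, 0.0, 0.0]
contact_force: [1.3, 1.2, -1.7]
width: 59.8
grip_force: 35.0
```

Call:
carry_out:
  motion:
    - {"slide": [0,0,0],"yaw": 0,"hand": 0.8}
    - {"slide": [0,0,0],"yaw": 0,"hand": 0.8}
    - {"slide": [0,0,0],"yaw": 0,"hand": 0.8}
    - {"slide": [0,0,0.4],"yaw": 0,"hand": 0.8}
    - {"slide": [0,0,0.8],"yaw": 0,"hand": 0.8}
    - {"slide": [0,0,0.8],"yaw": 0,"hand": 0.8}
    - {"slide": [0,0,0.8],"yaw": 0,"hand": 1}
    - {"slide": [0,0,0.8],"yaw": 0,"hand": 1}

```text
time: 20.6
eef_pos: [600.0, 115.0, 145.4]
tool_rot: [-0.082, 0.997, 0.0, 0.0]
contact_force: [0.1, -0.2, 0.6]
width: 88.7
grip_force: 0.0
```

Call:
carry_out:
  motion:
    - {"slide": [-0.21,-0.96,0],"yaw": -0.67,"hand": 1}
    - {"slide": [-0.21,-0.96,0],"yaw": -0.67,"hand": 1}
    - {"slide": [-0.21,-0.96,0],"yaw": -0.67,"hand": 1}
    - {"slide": [-0.21,-0.96,0],"yaw": -0.67,"hand": 1}
    - {"slide": [-0.21,-0.96,0],"yaw": -0.67,"hand": 1}
    - {"slide": [-0.21,-0.96,0],"yaw": -0.67,"hand": 1}
    - {"slide": [-0.21,-0.96,0],"yaw": -0.67,"hand": 1}
    - {"slide": [-0.21,-0.96,0],"yaw": -0.67,"hand": 1}

```text
time: 21.6
eef_pos: [557.5, -78.6, 143.5]
tool_rot: [0.134, 0.991, 0.0, 0.0]
contact_force: [-0.6, 0.1, 0.4]
width: 91.9
grip_force: 0.0
```

Call:
carry_out:
  motion:
    - {"slide": [-0.21,-0.96,0],"yaw": -0.67,"hand": 1}
    - {"slide": [-0.21,-0.96,0],"yaw": -0.67,"hand": 1}
    - {"slide": [-0.21,-0.96,0],"yaw": -0.67,"hand": 1}
    - {"slide": [-0.21,-0.96,0],"yaw": -0.67,"hand": 1}
    - {"slide": [-0.21,-0.96,0],"yaw": -0.67,"hand": 1}
    - {"slide": [-0.21,-0.96,0],"yaw": -0.67,"hand": 1}
    - {"slide": [-0.21,-0.96,0],"yaw": -0.67,"hand": 1}
    - {"slide": [-0.21,-0.96,0],"yaw": -0.67,"hand": 1}

```text
time: 22.6
eef_pos: [515.6, -270.6, 143.5]
tool_rot: [0.342, 0.94, 0.0, 0.0]
contact_force: [0.8, 0.0, 1.0]
width: 91.5
grip_force: 0.0
```

```bash
cat >> h.py <<'E'
def st():
    s=ctrl.get_state(); p=s['eef_pos']; q=s['tool_rot']; print(s['time'],p.round(1),'hood',((p[:2]-o)@R).round(1),'closing',round(np.degrees(2*np.arctan2(q[1],q[0]))-90,1),s['width'])
E
python3 - <<'E'
from h import *
st()
for n in('top','scene'):
    im,d=snap(n,n+'2.png'); moulds(n,im,d,box=(330,720,-410,-120)); print('--carr'); moulds(n,im,d,zlo=53,zhi=75,box=(480,640,70,150))
E
```

```text
22.6 [ 515.6 -270.6  143.5] hood [-103.6 -589. ] closing 50.0 91.49912879390155
top px [429 177] xy [ 635.3 -318.8] size [42.6 40.1] ang 47.1 ztop 47.5 n 220 [168 153 139] red 31
top px [388 271] xy [ 389.5 -214.2] size [60.3 40. ] ang 16.4 ztop 48.2 n 366 [162 166 175] red 0
top px [428 274] xy [ 384.4 -319.4] size [60.4 40.4] ang 30.7 ztop 48.6 n 356 [175 165 152] red 30
--carr
top px [262 186] xy [599.4 114.1] size [39.5 60.9] ang 100.3 ztop 73.2 n 367 [146 147 156] red 0
scene px [274 210] xy [ 390.4 -210.8] size [66.1 40.1] ang 17.3 ztop 48.3 n 277 [183 190 192] red 0
scene px [221 227] xy [ 505.4 -315.3] size [69.4 39.3] ang 44.4 ztop 47.8 n 294 [173 179 181] red 0
scene px [195 259] xy [ 630.1 -322.7] size [65.2 39.9] ang 45.4 ztop 48.2 n 349 [185 180 159] red 19
--carr
scene px [359 301] xy [609.  118.7] size [48.9 60.5] ang 101.8 ztop 74.3 n 231 [150 157 184] red 0
```

Call:
carry_out:
  motion:
    - {"slide": [-0.144,-0.627,-0.3],"yaw": -0.437,"hand": 1}
    - {"slide": [-0.144,-0.627,-0.3],"yaw": -0.437,"hand": 1}
    - {"slide": [-0.144,-0.627,-0.3],"yaw": -0.437,"hand": 1}
    - {"slide": [0,0,-0.93],"yaw": 0,"hand": 1}
    - {"slide": [0,0,-0.93],"yaw": 0,"hand": 1}
    - {"slide": [0,0,-0.93],"yaw": 0,"hand": 1}
    - {"slide": [0,0,-0.93],"yaw": 0,"hand": 1}
    - {"slide": [0,0,0],"yaw": 0,"hand": 0}

```text
time: 23.7
eef_pos: [503.5, -316.0, 26.0]
tool_rot: [0.389, 0.921, 0.0, -0.002]
contact_force: [-0.2, 0.1, 0.6]
width: 85.4
grip_force: 0.0
```

Call:
carry_out:
  motion:
    - {"slide": [0,0,0],"yaw": 0,"hand": 0}
    - {"slide": [0,0,0],"yaw": 0,"hand": 0}
    - {"slide": [0,0,0],"yaw": 0,"hand": 0}
    - {"slide": [0,0,0],"yaw": 0,"hand": 0}
    - {"slide": [0,0,0],"yaw": 0,"hand": 0}
    - {"slide": [0,0,0.7],"yaw": 0,"hand": 0}
    - {"slide": [0,0,0.9],"yaw": 0,"hand": 0}
    - {"slide": [0,0,1],"yaw": 0,"hand": 0}

```text
time: 24.7
eef_pos: [504.9, -315.7, 94.3]
tool_rot: [0.389, 0.921, 0.0, -0.0]
contact_force: [1.0, 0.2, -3.2]
width: 59.7
grip_force: 35.0
```

```bash
python3 -c "
from h import *
st()"
```

```text
24.7 [ 504.9 -315.7   94.3] hood [-121.6 -631.7] closing 44.2 59.700341756313634
```

Call:
carry_out:
  motion:
    - {"slide": [0.0895,0.707,0.25],"yaw": 0.502,"hand": 0}
    - {"slide": [0.0895,0.707,0.25],"yaw": 0.502,"hand": 0}
    - {"slide": [0.0895,0.707,0.25],"yaw": 0.502,"hand": 0}
    - {"slide": [0.0895,0.707,0.25],"yaw": 0.502,"hand": 0}
    - {"slide": [0.0895,0.707,0.25],"yaw": 0.502,"hand": 0}
    - {"slide": [0.0895,0.707,0.25],"yaw": 0.502,"hand": 0}
    - {"slide": [0.0895,0.707,0.25],"yaw": 0.502,"hand": 0}
    - {"slide": [0.0895,0.707,0.25],"yaw": 0.502,"hand": 0}

```text
time: 25.7
eef_pos: [523.1, -173.5, 143.4]
tool_rot: [0.235, 0.972, 0.0, 0.0]
contact_force: [0.2, -0.4, -3.2]
width: 60.0
grip_force: 35.0
```

Call:
carry_out:
  motion:
    - {"slide": [0.0895,0.707,0],"yaw": 0.502,"hand": 0}
    - {"slide": [0.0895,0.707,0],"yaw": 0.502,"hand": 0}
    - {"slide": [0.0895,0.707,0],"yaw": 0.502,"hand": 0}
    - {"slide": [0.0895,0.707,0],"yaw": 0.502,"hand": 0}
    - {"slide": [0.0895,0.707,0],"yaw": 0.502,"hand": 0}
    - {"slide": [0.0895,0.707,0],"yaw": 0.502,"hand": 0}
    - {"slide": [0.0895,0.707,0],"yaw": 0.502,"hand": 0}
    - {"slide": [0.0895,0.707,0],"yaw": 0.502,"hand": 0}

```text
time: 26.7
eef_pos: [541.0, -32.1, 143.0]
tool_rot: [0.077, 0.997, 0.0, 0.0]
contact_force: [-0.2, -0.2, -2.9]
width: 60.1
grip_force: 35.0
```

Call:
carry_out:
  motion:
    - {"slide": [0.0895,0.707,0],"yaw": 0.502,"hand": 0}
    - {"slide": [0.0895,0.707,0],"yaw": 0.502,"hand": 0}
    - {"slide": [0.0895,0.707,0],"yaw": 0.502,"hand": 0}
    - {"slide": [0.0895,0.707,0],"yaw": 0.502,"hand": 0}
    - {"slide": [0.0895,0.707,0],"yaw": 0.502,"hand": 0}
    - {"slide": [0.0895,0.707,0],"yaw": 0.502,"hand": 0}
    - {"slide": [0.0895,0.707,0],"yaw": 0.502,"hand": 0}
    - {"slide": [0.0895,0.707,0],"yaw": 0.502,"hand": 0}

```text
time: 27.7
eef_pos: [558.9, 109.3, 143.0]
tool_rot: [-0.084, 0.996, 0.0, -0.0]
contact_force: [0.1, -0.8, -2.5]
width: 59.8
grip_force: 35.0
```

Call:
carry_out:
  motion:
    - {"slide": [0,0,-0.6],"yaw": 0,"hand": 0}
    - {"slide": [0,0,-0.8],"yaw": 0,"hand": 0}
    - {"slide": [0,0,-0.8],"yaw": 0,"hand": 0}
    - {"slide": [0,0,-0.4],"yaw": 0,"hand": 0}
    - {"slide": [0,0,0],"yaw": 0,"hand": 0}
    - {"slide": [0,0,0],"yaw": 0,"hand": 0}
    - {"slide": [0,0,0],"yaw": 0,"hand": 0}
    - {"slide": [0,0,0],"yaw": 0,"hand": 0}

```text
time: 28.7
eef_pos: [559.1, 108.2, 78.5]
tool_rot: [-0.082, 0.997, 0.0, 0.0]
contact_force: [0.9, -0.5, -2.4]
width: 60.2
grip_force: 35.0
```

```bash
python3 -c "
from h import *
st()"
```

```text
28.7 [559.1 108.2  78.5] hood [   1.2 -222.4] closing 99.5 60.20009758155401
```

Call:
carry_out:
  motion:
    - {"slide": [0,0,-0.5],"yaw": 0,"hand": 0}
    - {"slide": [0,0,-0.35],"yaw": 0,"hand": 0}
    - {"slide": [0,0,-0.15],"yaw": 0,"hand": 0}
    - {"slide": [0,0,0],"yaw": 0,"hand": 0}
    - {"slide": [0,0,0],"yaw": 0,"hand": 0}
    - {"slide": [0,0,0],"yaw": 0,"hand": 0.8}
    - {"slide": [0,0,0],"yaw": 0,"hand": 0.8}
    - {"slide": [0,0,0],"yaw": 0,"hand": 0.8}

```text
time: 29.7
eef_pos: [558.8, 108.1, 52.6]
tool_rot: [-0.082, 0.997, 0.0, -0.0]
contact_force: [-0.5, -0.1, 0.1]
width: 73.0
grip_force: 0.0
```

Call:
carry_out:
  motion:
    - {"slide": [0,0,0.4],"yaw": 0,"hand": 0.8}
    - {"slide": [0,0,0.8],"yaw": 0,"hand": 0.8}
    - {"slide": [0,0,0.8],"yaw": 0,"hand": 0.8}
    - {"slide": [0,0,0.8],"yaw": 0,"hand": 1}
    - {"slide": [0,0,0.8],"yaw": 0,"hand": 1}
    - {"slide": [-0.282,-0.534,0],"yaw": -0.754,"hand": 1}
    - {"slide": [-0.282,-0.534,0],"yaw": -0.754,"hand": 1}
    - {"slide": [-0.282,-0.534,0],"yaw": -0.754,"hand": 1}

```text
time: 30.7
eef_pos: [536.4, 66.4, 142.2]
tool_rot: [0.01, 1.0, -0.0, -0.001]
contact_force: [0.1, -0.1, -0.3]
width: 91.8
grip_force: 0.0
```

Call:
carry_out:
  motion:
    - {"slide": [-0.282,-0.534,0],"yaw": -0.754,"hand": 1}
    - {"slide": [-0.282,-0.534,0],"yaw": -0.754,"hand": 1}
    - {"slide": [-0.282,-0.534,0],"yaw": -0.754,"hand": 1}
    - {"slide": [-0.282,-0.534,0],"yaw": -0.754,"hand": 1}
    - {"slide": [-0.282,-0.534,0],"yaw": -0.754,"hand": 1}
    - {"slide": [-0.282,-0.534,0],"yaw": -0.754,"hand": 1}
    - {"slide": [-0.282,-0.534,0],"yaw": -0.754,"hand": 1}
    - {"slide": [-0.282,-0.534,0],"yaw": -0.754,"hand": 1}

```text
time: 31.7
eef_pos: [480.8, -39.6, 143.0]
tool_rot: [0.249, 0.969, 0.0, 0.0]
contact_force: [-0.8, 0.8, 0.4]
width: 91.5
grip_force: 0.0
```

Call:
carry_out:
  motion:
    - {"slide": [-0.282,-0.534,0],"yaw": -0.754,"hand": 1}
    - {"slide": [-0.282,-0.534,0],"yaw": -0.754,"hand": 1}
    - {"slide": [-0.282,-0.534,0],"yaw": -0.754,"hand": 1}
    - {"slide": [-0.282,-0.534,0],"yaw": -0.754,"hand": 1}
    - {"slide": [-0.282,-0.534,0],"yaw": -0.754,"hand": 1}
    - {"slide": [-0.282,-0.534,0],"yaw": -0.754,"hand": 1}
    - {"slide": [-0.282,-0.534,0],"yaw": -0.754,"hand": 1}
    - {"slide": [-0.282,-0.534,0],"yaw": -0.754,"hand": 1}

```text
time: 32.7
eef_pos: [424.4, -146.4, 143.0]
tool_rot: [0.473, 0.881, 0.0, 0.0]
contact_force: [-0.1, 0.2, -0.1]
width: 91.4
grip_force: 0.0
```

```bash
python3 - <<'E'
from h import *
st()
for n in('top','scene'):
    im,d=snap(n,n+'3.png'); moulds(n,im,d,box=(330,720,-410,-120)); print('--carr'); moulds(n,im,d,zlo=53,zhi=75,box=(480,640,70,150))
E
```

```text
32.7 [ 424.4 -146.4  143. ] hood [-173.3 -451.5] closing 33.6 91.3510662925569
top px [432 180] xy [ 629.  -325.2] size [60.1 40.7] ang 45.9 ztop 48.2 n 372 [169 160 146] red 36
top px [431 275] xy [ 385.2 -320.2] size [60.6 38.4] ang 29.5 ztop 48.6 n 296 [121 116 107] red 22
--carr
top px [263 194] xy [578.7 111.7] size [81.7 60.5] ang 9.7 ztop 73.4 n 730 [148 148 158] red 0
scene px [242 198] xy [ 385.7 -315.9] size [73.4 39.6] ang 31.5 ztop 48.7 n 261 [141 141 124] red 6
scene px [273 210] xy [ 393.4 -209.9] size [67. 40.] ang 18.1 ztop 48.5 n 246 [182 188 190] red 0
scene px [195 259] xy [ 630.2 -322.4] size [65.  40.2] ang 44.5 ztop 48.6 n 347 [186 182 160] red 17
--carr
scene px [367 263] xy [490.7 100.8] size [11.7 49.1] ang 99.0 ztop 74.7 n 64 [ 98 118 167] red 0
scene px [361 292] xy [588.3 116.7] size [92.3 60.3] ang 9.4 ztop 74.2 n 543 [181 184 200] red 0
```

Call:
carry_out:
  motion:
    - {"slide": [-0.274,-0.525,-0.32],"yaw": -0.745,"hand": 1}
    - {"slide": [-0.274,-0.525,-0.32],"yaw": -0.745,"hand": 1}
    - {"slide": [-0.274,-0.525,-0.32],"yaw": -0.745,"hand": 1}
    - {"slide": [-0.274,-0.525,-0.32],"yaw": -0.745,"hand": 1}
    - {"slide": [-0.274,-0.525,-0.32],"yaw": -0.745,"hand": 1}
    - {"slide": [0,0,-1],"yaw": 0,"hand": 1}
    - {"slide": [0,0,-1],"yaw": 0,"hand": 1}
    - {"slide": [0,0,-0.99],"yaw": 0,"hand": 1}

```text
time: 33.8
eef_pos: [390.3, -211.7, 27.2]
tool_rot: [0.598, 0.802, 0.0, 0.0]
contact_force: [0.6, -0.9, 0.7]
width: 92.1
grip_force: 0.0
```

Call:
carry_out:
  motion:
    - {"slide": [0,0,0],"yaw": 0,"hand": 0}
    - {"slide": [0,0,0],"yaw": 0,"hand": 0}
    - {"slide": [0,0,0],"yaw": 0,"hand": 0}
    - {"slide": [0,0,0],"yaw": 0,"hand": 0}
    - {"slide": [0,0,0],"yaw": 0,"hand": 0}
    - {"slide": [0,0,0],"yaw": 0,"hand": 0}
    - {"slide": [0,0,0.8],"yaw": 0,"hand": 0}
    - {"slide": [0,0,0.8],"yaw": 0,"hand": 0}

```text
time: 34.8
eef_pos: [390.1, -210.9, 68.7]
tool_rot: [0.597, 0.802, -0.0, -0.0]
contact_force: [0.1, 0.0, -3.2]
width: 59.9
grip_force: 35.0
```

```bash
python3 -c "
from h import *
st()"
```

```text
34.8 [ 390.1 -210.9   68.7] hood [-217.6 -509.6] closing 16.7 59.88914913165288
```

Call:
carry_out:
  motion:
    - {"slide": [0.212,0.5205,0.37],"yaw": 0.752,"hand": 0}
    - {"slide": [0.212,0.5205,0.37],"yaw": 0.752,"hand": 0}
    - {"slide": [0.212,0.5205,0.37],"yaw": 0.752,"hand": 0}
    - {"slide": [0.212,0.5205,0.37],"yaw": 0.752,"hand": 0}
    - {"slide": [0.212,0.5205,0.37],"yaw": 0.752,"hand": 0}
    - {"slide": [0.212,0.5205,0.37],"yaw": 0.752,"hand": 0}
    - {"slide": [0.212,0.5205,0.37],"yaw": 0.752,"hand": 0}
    - {"slide": [0.212,0.5205,0.37],"yaw": 0.752,"hand": 0}

```text
time: 35.8
eef_pos: [433.3, -106.2, 142.9]
tool_rot: [0.387, 0.922, -0.0, 0.0]
contact_force: [0.0, -0.1, -2.7]
width: 60.1
grip_force: 35.0
```

Call:
carry_out:
  motion:
    - {"slide": [0.212,0.5205,0],"yaw": 0.752,"hand": 0}
    - {"slide": [0.212,0.5205,0],"yaw": 0.752,"hand": 0}
    - {"slide": [0.212,0.5205,0],"yaw": 0.752,"hand": 0}
    - {"slide": [0.212,0.5205,0],"yaw": 0.752,"hand": 0}
    - {"slide": [0.212,0.5205,0],"yaw": 0.752,"hand": 0}
    - {"slide": [0.212,0.5205,0],"yaw": 0.752,"hand": 0}
    - {"slide": [0.212,0.5205,0],"yaw": 0.752,"hand": 0}
    - {"slide": [0.212,0.5205,0],"yaw": 0.752,"hand": 0}

```text
time: 36.8
eef_pos: [475.7, -2.1, 142.2]
tool_rot: [0.156, 0.988, 0.0, 0.0]
contact_force: [0.1, -0.2, -2.6]
width: 60.0
grip_force: 35.0
```

Call:
carry_out:
  motion:
    - {"slide": [0.212,0.5205,0],"yaw": 0.752,"hand": 0}
    - {"slide": [0.212,0.5205,0],"yaw": 0.752,"hand": 0}
    - {"slide": [0.212,0.5205,0],"yaw": 0.752,"hand": 0}
    - {"slide": [0.212,0.5205,0],"yaw": 0.752,"hand": 0}
    - {"slide": [0.212,0.5205,0],"yaw": 0.752,"hand": 0}
    - {"slide": [0.212,0.5205,0],"yaw": 0.752,"hand": 0}
    - {"slide": [0.212,0.5205,0],"yaw": 0.752,"hand": 0}
    - {"slide": [0.212,0.5205,0],"yaw": 0.752,"hand": 0}

```text
time: 37.8
eef_pos: [518.1, 102.0, 142.2]
tool_rot: [-0.084, 0.996, -0.0, -0.0]
contact_force: [-0.3, 0.3, -3.5]
width: 60.1
grip_force: 35.0
```

Call:
carry_out:
  motion:
    - {"slide": [0,0,-0.6],"yaw": 0,"hand": 0}
    - {"slide": [0,0,-0.8],"yaw": 0,"hand": 0}
    - {"slide": [0,0,-0.8],"yaw": 0,"hand": 0}
    - {"slide": [0,0,-0.4],"yaw": 0,"hand": 0}
    - {"slide": [0,0,0],"yaw": 0,"hand": 0}
    - {"slide": [0,0,0],"yaw": 0,"hand": 0}
    - {"slide": [0,0,0],"yaw": 0,"hand": 0}
    - {"slide": [0,0,0],"yaw": 0,"hand": 0}

```text
time: 38.8
eef_pos: [518.1, 101.2, 77.7]
tool_rot: [-0.082, 0.997, 0.0, 0.0]
contact_force: [0.7, 1.2, -3.1]
width: 59.7
grip_force: 35.0
```

```bash
python3 -c "
from h import *
st()"
```

```text
38.8 [518.1 101.2  77.7] hood [ -40.4 -222.6] closing 99.4 59.715173961915895
```

Call:
carry_out:
  motion:
    - {"slide": [-0.03,0,-0.5],"yaw": 0,"hand": 0}
    - {"slide": [0,0,-0.35],"yaw": 0,"hand": 0}
    - {"slide": [0,0,-0.11],"yaw": 0,"hand": 0}
    - {"slide": [0,0,0],"yaw": 0,"hand": 0}
    - {"slide": [0,0,0],"yaw": 0,"hand": 0}
    - {"slide": [0,0,0],"yaw": 0,"hand": 0.8}
    - {"slide": [0,0,0],"yaw": 0,"hand": 0.8}
    - {"slide": [0,0,0],"yaw": 0,"hand": 0.8}

```text
time: 39.8
eef_pos: [517.0, 101.2, 52.9]
tool_rot: [-0.082, 0.997, 0.0, -0.0]
contact_force: [-0.1, -0.3, 0.1]
width: 73.3
grip_force: 0.0
```

Call:
carry_out:
  motion:
    - {"slide": [0,0,0.4],"yaw": 0,"hand": 0.8}
    - {"slide": [0,0,0.8],"yaw": 0,"hand": 0.8}
    - {"slide": [0,0,0.8],"yaw": 0,"hand": 0.8}
    - {"slide": [0,0,0.8],"yaw": 0,"hand": 1}
    - {"slide": [0,0,0.8],"yaw": 0,"hand": 1}
    - {"slide": [-0.22,-0.697,0],"yaw": -0.619,"hand": 1}
    - {"slide": [-0.22,-0.697,0],"yaw": -0.619,"hand": 1}
    - {"slide": [-0.22,-0.697,0],"yaw": -0.619,"hand": 1}

```text
time: 40.8
eef_pos: [499.4, 46.8, 142.5]
tool_rot: [-0.006, 1.0, -0.0, -0.001]
contact_force: [0.8, -0.6, 0.2]
width: 91.8
grip_force: 0.0
```

Call:
carry_out:
  motion:
    - {"slide": [-0.22,-0.697,0],"yaw": -0.619,"hand": 1}
    - {"slide": [-0.22,-0.697,0],"yaw": -0.619,"hand": 1}
    - {"slide": [-0.22,-0.697,0],"yaw": -0.619,"hand": 1}
    - {"slide": [-0.22,-0.697,0],"yaw": -0.619,"hand": 1}
    - {"slide": [-0.22,-0.697,0],"yaw": -0.619,"hand": 1}
    - {"slide": [-0.22,-0.697,0],"yaw": -0.619,"hand": 1}
    - {"slide": [-0.22,-0.697,0],"yaw": -0.619,"hand": 1}
    - {"slide": [-0.22,-0.697,0],"yaw": -0.619,"hand": 1}

```text
time: 41.8
eef_pos: [456.2, -91.7, 143.2]
tool_rot: [0.19, 0.982, 0.0, 0.0]
contact_force: [0.4, -0.5, -0.2]
width: 92.0
grip_force: 0.0
```

Call:
carry_out:
  motion:
    - {"slide": [-0.22,-0.697,0],"yaw": -0.619,"hand": 1}
    - {"slide": [-0.22,-0.697,0],"yaw": -0.619,"hand": 1}
    - {"slide": [-0.22,-0.697,0],"yaw": -0.619,"hand": 1}
    - {"slide": [-0.22,-0.697,0],"yaw": -0.619,"hand": 1}
    - {"slide": [-0.22,-0.697,0],"yaw": -0.619,"hand": 1}
    - {"slide": [-0.22,-0.697,0],"yaw": -0.619,"hand": 1}
    - {"slide": [-0.22,-0.697,0],"yaw": -0.619,"hand": 1}
    - {"slide": [-0.22,-0.697,0],"yaw": -0.619,"hand": 1}

```text
time: 42.8
eef_pos: [412.2, -231.1, 143.2]
tool_rot: [0.38, 0.925, 0.0, 0.0]
contact_force: [0.2, -0.8, -0.5]
width: 91.9
grip_force: 0.0
```

```bash
python3 - <<'E'
from h import *
st()
for n in('top','scene'):
    im,d=snap(n,n+'4.png'); moulds(n,im,d,box=(330,720,-410,-120)); print('--carr'); moulds(n,im,d,zlo=53,zhi=75,box=(480,640,70,150))
E
```

```text
42.8 [ 412.2 -231.1  143.2] hood [-199.2 -533.1] closing 45.3 91.85050164915323
top px [432 180] xy [ 628.9 -325. ] size [60.2 41.1] ang 46.7 ztop 48.5 n 372 [167 159 145] red 37
--carr
top px [264 202] xy [561.  109.6] size [130.2  61.2] ang 10.3 ztop 73.4 n 1119 [146 146 157] red 0
scene px [242 198] xy [ 385.2 -316.1] size [68.  39.4] ang 31.5 ztop 48.5 n 264 [161 159 140] red 10
scene px [195 259] xy [ 630.6 -321.9] size [64.4 40.2] ang 44.8 ztop 48.1 n 350 [184 180 159] red 19
--carr
scene px [363 284] xy [559.5 112.5] size [150.7  60.9] ang 10.2 ztop 74.3 n 935 [177 180 198] red 0
```

Call:
carry_out:
  motion:
    - {"slide": [-0.212,-0.684,-0.32],"yaw": -0.61,"hand": 1}
    - {"slide": [-0.212,-0.684,-0.32],"yaw": -0.61,"hand": 1}
    - {"slide": [-0.212,-0.684,-0.32],"yaw": -0.61,"hand": 1}
    - {"slide": [-0.212,-0.684,-0.32],"yaw": -0.61,"hand": 1}
    - {"slide": [-0.212,-0.684,-0.32],"yaw": -0.61,"hand": 1}
    - {"slide": [0,0,-1],"yaw": 0,"hand": 1}
    - {"slide": [0,0,-1],"yaw": 0,"hand": 1}
    - {"slide": [0,0,-0.99],"yaw": 0,"hand": 1}

```text
time: 43.9
eef_pos: [385.8, -316.2, 27.4]
tool_rot: [0.489, 0.872, -0.0, 0.0]
contact_force: [0.1, -0.1, -0.2]
width: 92.1
grip_force: 0.0
```

Call:
carry_out:
  motion:
    - {"slide": [0,0,0],"yaw": 0,"hand": 0}
    - {"slide": [0,0,0],"yaw": 0,"hand": 0}
    - {"slide": [0,0,0],"yaw": 0,"hand": 0}
    - {"slide": [0,0,0],"yaw": 0,"hand": 0}
    - {"slide": [0,0,0],"yaw": 0,"hand": 0}
    - {"slide": [0,0,0],"yaw": 0,"hand": 0}
    - {"slide": [0,0,0.8],"yaw": 0,"hand": 0}
    - {"slide": [0,0,0.8],"yaw": 0,"hand": 0}

```text
time: 44.9
eef_pos: [385.8, -315.2, 69.0]
tool_rot: [0.488, 0.873, 0.0, -0.0]
contact_force: [0.1, 0.3, -0.7]
width: 59.9
grip_force: 35.0
```

```bash
python3 -c "
from h import *
st()"
```

```text
44.9 [ 385.8 -315.2   69. ] hood [-238.9 -611.8] closing 31.6 59.85797524978407
```

Call:
carry_out:
  motion:
    - {"slide": [0.2535,0.7,0.42],"yaw": 0.616,"hand": 0}
    - {"slide": [0.2535,0.7,0.42],"yaw": 0.616,"hand": 0}
    - {"slide": [0.2535,0.7,0.42],"yaw": 0.616,"hand": 0}
    - {"slide": [0.2535,0.7,0.42],"yaw": 0.616,"hand": 0}
    - {"slide": [0.2535,0.7,0.42],"yaw": 0.616,"hand": 0}
    - {"slide": [0.2535,0.7,0.42],"yaw": 0.616,"hand": 0}
    - {"slide": [0.2535,0.7,0.42],"yaw": 0.616,"hand": 0}
    - {"slide": [0.2535,0.7,0.42],"yaw": 0.616,"hand": 0}

```text
time: 45.9
eef_pos: [437.1, -174.2, 153.2]
tool_rot: [0.306, 0.952, 0.0, 0.0]
contact_force: [0.7, -0.1, -1.5]
width: 60.1
grip_force: 35.0
```

Call:
carry_out:
  motion:
    - {"slide": [0.2535,0.7,0],"yaw": 0.616,"hand": 0}
    - {"slide": [0.2535,0.7,0],"yaw": 0.616,"hand": 0}
    - {"slide": [0.2535,0.7,0],"yaw": 0.616,"hand": 0}
    - {"slide": [0.2535,0.7,0],"yaw": 0.616,"hand": 0}
    - {"slide": [0.2535,0.7,0],"yaw": 0.616,"hand": 0}
    - {"slide": [0.2535,0.7,0],"yaw": 0.616,"hand": 0}
    - {"slide": [0.2535,0.7,0],"yaw": 0.616,"hand": 0}
    - {"slide": [0.2535,0.7,0],"yaw": 0.616,"hand": 0}

```text
time: 46.9
eef_pos: [487.8, -34.2, 152.5]
tool_rot: [0.114, 0.993, 0.0, 0.0]
contact_force: [1.2, -0.5, -1.2]
width: 60.1
grip_force: 35.0
```

Call:
carry_out:
  motion:
    - {"slide": [0.2535,0.7,0],"yaw": 0.616,"hand": 0}
    - {"slide": [0.2535,0.7,0],"yaw": 0.616,"hand": 0}
    - {"slide": [0.2535,0.7,0],"yaw": 0.616,"hand": 0}
    - {"slide": [0.2535,0.7,0],"yaw": 0.616,"hand": 0}
    - {"slide": [0.2535,0.7,0],"yaw": 0.616,"hand": 0}
    - {"slide": [0.2535,0.7,0],"yaw": 0.616,"hand": 0}
    - {"slide": [0.2535,0.7,0],"yaw": 0.616,"hand": 0}
    - {"slide": [0.2535,0.7,0],"yaw": 0.616,"hand": 0}

```text
time: 47.9
eef_pos: [538.5, 105.8, 152.5]
tool_rot: [-0.083, 0.997, 0.0, -0.0]
contact_force: [-0.3, -0.6, -1.1]
width: 59.8
grip_force: 35.0
```

Call:
carry_out:
  motion:
    - {"slide": [0,0,-0.5],"yaw": 0,"hand": 0}
    - {"slide": [0,0,-0.6],"yaw": 0,"hand": 0}
    - {"slide": [0,0,-0.5],"yaw": 0,"hand": 0}
    - {"slide": [0,0,-0.3],"yaw": 0,"hand": 0}
    - {"slide": [0,0,0],"yaw": 0,"hand": 0}
    - {"slide": [0,0,0],"yaw": 0,"hand": 0}
    - {"slide": [0,0,0],"yaw": 0,"hand": 0}
    - {"slide": [0,0,0],"yaw": 0,"hand": 0}

```text
time: 48.9
eef_pos: [538.3, 104.6, 105.3]
tool_rot: [-0.081, 0.997, 0.0, 0.0]
contact_force: [0.7, -0.7, -1.8]
width: 59.8
grip_force: 35.0
```

```bash
python3 -c "
from h import *
st()"
```

```text
48.9 [538.3 104.6 105.3] hood [ -19.9 -222.5] closing 99.3 59.766659973184
```

Call:
carry_out:
  motion:
    - {"slide": [0,0,-0.35],"yaw": 0,"hand": 0}
    - {"slide": [0,0,-0.25],"yaw": 0,"hand": 0}
    - {"slide": [0,0,-0.11],"yaw": 0,"hand": 0}
    - {"slide": [0,0,0],"yaw": 0,"hand": 0}
    - {"slide": [0,0,0],"yaw": 0,"hand": 0}
    - {"slide": [0,0,0],"yaw": 0,"hand": 0}
    - {"slide": [0,0,0],"yaw": 0,"hand": 0}
    - {"slide": [0,0,0],"yaw": 0,"hand": 0}

```text
time: 49.9
eef_pos: [537.8, 105.2, 88.7]
tool_rot: [-0.082, 0.997, -0.0, 0.0]
contact_force: [-9.4, -2.6, 23.5]
width: 59.9
grip_force: 35.0
```

Call:
carry_out:
  motion:
    - {"slide": [-0.03,0,0.04],"yaw": 0,"hand": 0}
    - {"slide": [0,0,0],"yaw": 0,"hand": 0}
    - {"slide": [0,0,0],"yaw": 0,"hand": 0}
    - {"slide": [0,0,0],"yaw": 0,"hand": 0}
    - {"slide": [0,0,0],"yaw": 0,"hand": 0}
    - {"slide": [0,0,0],"yaw": 0,"hand": 0}
    - {"slide": [0,0,0],"yaw": 0,"hand": 0}
    - {"slide": [0,0,0],"yaw": 0,"hand": 0}

```text
time: 50.9
eef_pos: [537.6, 105.2, 88.8]
tool_rot: [-0.081, 0.997, 0.0, 0.0]
contact_force: [-3.3, -0.5, 10.4]
width: 60.0
grip_force: 35.0
```

Almost unloaded; lift slightly more, then release and retreat.

Call:
carry_out:
  motion:
    - {"slide": [-0.01,0,0.03],"yaw": 0,"hand": 0}
    - {"slide": [0,0,0],"yaw": 0,"hand": 0}
    - {"slide": [0,0,0],"yaw": 0,"hand": 0.8}
    - {"slide": [0,0,0],"yaw": 0,"hand": 0.8}
    - {"slide": [0,0,0],"yaw": 0,"hand": 0.8}
    - {"slide": [0,0,0],"yaw": 0,"hand": 0.8}
    - {"slide": [0,0,0.3],"yaw": 0,"hand": 0.8}
    - {"slide": [0,0,0.7],"yaw": 0,"hand": 0.8}

```text
time: 51.9
eef_pos: [536.7, 104.5, 114.4]
tool_rot: [-0.081, 0.997, -0.0, -0.001]
contact_force: [0.3, 1.2, -0.0]
width: 73.6
grip_force: 0.0
```

Call:
carry_out:
  motion:
    - {"slide": [0,0,0.8],"yaw": 0,"hand": 0.8}
    - {"slide": [0.153,-0.714,0.8],"yaw": -0.485,"hand": 0.8}
    - {"slide": [0.153,-0.714,0],"yaw": -0.485,"hand": 1}
    - {"slide": [0.153,-0.714,0],"yaw": -0.485,"hand": 1}
    - {"slide": [0.153,-0.714,0],"yaw": -0.485,"hand": 1}
    - {"slide": [0.153,-0.714,0],"yaw": -0.485,"hand": 1}
    - {"slide": [0.153,-0.714,0],"yaw": -0.485,"hand": 1}
    - {"slide": [0.153,-0.714,0],"yaw": -0.485,"hand": 1}

```text
time: 52.9
eef_pos: [564.1, -21.5, 153.8]
tool_rot: [0.056, 0.998, 0.0, -0.0]
contact_force: [-0.3, -0.4, -0.5]
width: 91.8
grip_force: 0.0
```

Call:
carry_out:
  motion:
    - {"slide": [0.153,-0.714,0],"yaw": -0.485,"hand": 1}
    - {"slide": [0.153,-0.714,0],"yaw": -0.485,"hand": 1}
    - {"slide": [0.153,-0.714,0],"yaw": -0.485,"hand": 1}
    - {"slide": [0.153,-0.714,0],"yaw": -0.485,"hand": 1}
    - {"slide": [0.153,-0.714,0],"yaw": -0.485,"hand": 1}
    - {"slide": [0.153,-0.714,0],"yaw": -0.485,"hand": 1}
    - {"slide": [0.153,-0.714,0],"yaw": -0.485,"hand": 1}
    - {"slide": [0.153,-0.714,0],"yaw": -0.485,"hand": 1}

```text
time: 53.9
eef_pos: [594.7, -164.3, 154.0]
tool_rot: [0.209, 0.978, 0.0, 0.0]
contact_force: [0.2, 0.3, 0.2]
width: 91.9
grip_force: 0.0
```

```bash
python3 - <<'E'
from h import *
st()
for n in('top','scene'):
    im,d=snap(n,n+'5.png'); moulds(n,im,d,box=(330,720,-410,-120)); print('--carr'); moulds(n,im,d,zlo=53,zhi=73,box=(480,640,70,150));moulds(n,im,d,zlo=84,zhi=115,box=(480,640,60,160))
    c=im[140:260,200:360] if n=='top' else im[230:350,300:460]
    cv2.imwrite('pics/c5%s.png'%n,cv2.resize(c[:,:,::-1],None,fx=4,fy=4,interpolation=2))
E
```

```text
53.9 [ 594.7 -164.3  154. ] hood [  -8.2 -497.1] closing 65.8 91.92447948794263
--carr
top px [263 203] xy [557.8 109.8] size [123.1  60.9] ang 10.2 ztop 72.3 n 1013 [151 152 162] red 0
top px [257 173] xy [626.  122.1] size [ 9.  48.8] ang 98.9 ztop 105.6 n 87 [ 93 118 178] red 0
top px [265 229] xy [489.1  99. ] size [ 7.8 49.1] ang 99.5 ztop 105.2 n 73 [ 89 118 188] red 0
scene px [195 259] xy [ 630.1 -322.5] size [66.5 40.1] ang 46.9 ztop 48.3 n 350 [187 181 161] red 19
--carr
scene px [363 282] xy [554.4 112.4] size [132.2  60.9] ang 10.2 ztop 72.6 n 706 [187 189 204] red 0
scene px [369 255] xy [489.6 102.3] size [13.8 49.4] ang 100.1 ztop 106.4 n 114 [ 76 110 187] red 0
scene px [360 302] xy [627.2 125.7] size [12.  49.8] ang 99.8 ztop 105.2 n 130 [ 95 128 204] red 0
```

View pics/c5top.png

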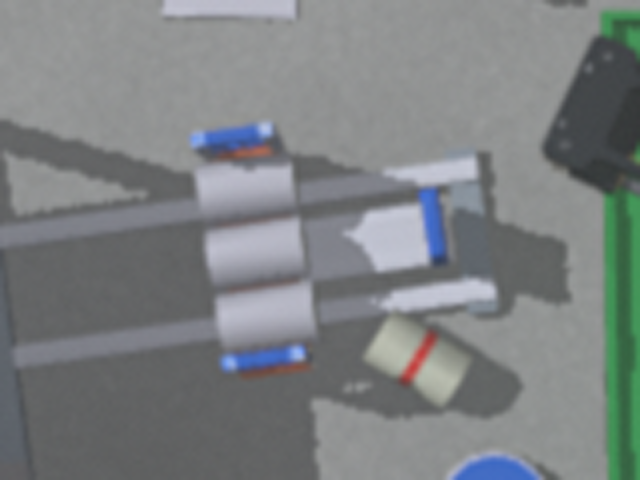

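The top crop shows the three steel moulds in line in the nests. The white I just placed now lies on the bench beside the near rail, at crop (417,362), about (304,230) in the full picture. I will fetch the other white first, since the arm is already close to it, and then recover this one.

Call:
carry_out:
  motion:
    - {"slide": [0.175,-0.793,-0.27],"yaw": -0.535,"hand": 1}
    - {"slide": [0.175,-0.793,-0.27],"yaw": -0.535,"hand": 1}
    - {"slide": [0.175,-0.793,-0.27],"yaw": -0.535,"hand": 1}
    - {"slide": [0.175,-0.793,-0.27],"yaw": -0.535,"hand": 1}
    - {"slide": [0.175,-0.793,-0.27],"yaw": -0.535,"hand": 1}
    - {"slide": [0.175,-0.793,-0.27],"yaw": -0.535,"hand": 1}
    - {"slide": [0.175,-0.793,-0.27],"yaw": -0.535,"hand": 1}
    - {"slide": [0.175,-0.793,-0.27],"yaw": -0.535,"hand": 1}

```text
time: 55.0
eef_pos: [629.8, -323.0, 99.5]
tool_rot: [0.373, 0.928, 0.0, 0.0]
contact_force: [0.3, 0.4, 0.6]
width: 91.7
grip_force: 0.0
```

```bash
python3 - <<'E'
from h import *
st()
for n in('top','scene'):
    im,d=snap(n,n+'6.png'); moulds(n,im,d,box=(330,720,-410,-120)); print('--carr'); moulds(n,im,d,zlo=20,zhi=52,box=(380,560,-60,50));moulds(n,im,d,zlo=61,zhi=73,box=(490,622,70,150))
    P=cloud(n,d);z=P[...,2]
    for nm,b in(('bottle+tin',(330,560,-100,140)),):
        m=((d>0)&(z>12)&(P[...,0]>b[0])&(P[...,0]<500)&(P[...,1]>b[2])&(P[...,1]<b[3])).astype(np.uint8)
        k,L,s,c=cv2.connectedComponentsWithStats(m)
        for i in range(1,k):
            if s[i,4]>30: q=P[L==i]; print(n,q.min(0).round(),q.max(0).round(),s[i,4])
E
```

```text
55.0 [ 629.8 -323.    99.5] hood [ 5.000e-01 -6.594e+02] closing 46.2 91.65466020976243
top px [430 183] xy [ 621.3 -317.4] size [60.2 19.4] ang 44.1 ztop 47.0 n 203 [173 163 149] red 20
--carr
top px [297 205] xy [555.7  16.9] size [10.9 62.7] ang 93.2 ztop 31.6 n 69 [150 153 163] red 0
top px [290 266] xy [399.9  36.4] size [38.8 25.4] ang 2.4 ztop 42.1 n 114 [161 162 151] red 1
top px [261 186] xy [598.6 117.1] size [36.5 60.4] ang 97.6 ztop 72.4 n 290 [152 153 163] red 0
top px [263 202] xy [557.  110.2] size [37.4 60.5] ang 99.0 ztop 72.4 n 281 [158 159 170] red 0
top px [266 219] xy [516. 102.] size [37.1 60. ] ang 98.1 ztop 72.4 n 292 [159 160 171] red 0
top [479.  74.  25.] [500. 128. 107.] 173
top [351.  24.  13.] [434. 120.  82.] 655
top [363. -81.  12.] [434. -10.  26.] 610
scene px [197 264] xy [ 639.2 -313.4] size [42.9 40.3] ang 44.5 ztop 46.8 n 166 [169 171 151] red 2
--carr
scene px [329 235] xy [406.6 -31.9] size [55.2 52.5] ang 5.1 ztop 24.3 n 151 [ 68 117 217] red 0
scene px [355 239] xy [399.   38.5] size [37.3 22.7] ang 0.3 ztop 43.1 n 89 [178 176 161] red 2
scene px [364 281] xy [545.2 110.8] size [111.3  60.5] ang 10.8 ztop 72.6 n 573 [189 191 204] red 0
scene [362. -77.  12.] [437.  -5.  28.] 458
scene [359.  27.  12.] [500. 131. 108.] 881
```

Call:
carry_out:
  motion:
    - {"slide": [0,0,-0.72],"yaw": 0,"hand": 1}
    - {"slide": [0,0,-0.72],"yaw": 0,"hand": 1}
    - {"slide": [0,0,-0.72],"yaw": 0,"hand": 1}
    - {"slide": [0,0,-0.7],"yaw": 0,"hand": 1}
    - {"slide": [0,0,0],"yaw": 0,"hand": 0}
    - {"slide": [0,0,0],"yaw": 0,"hand": 0}
    - {"slide": [0,0,0],"yaw": 0,"hand": 0}
    - {"slide": [0,0,0],"yaw": 0,"hand": 0}

```text
time: 56.1
eef_pos: [629.9, -322.0, 29.3]
tool_rot: [0.372, 0.928, -0.0, 0.001]
contact_force: [0.2, -0.7, 1.7]
width: 60.1
grip_force: 35.0
```

Call:
carry_out:
  motion:
    - {"slide": [0,0,0],"yaw": 0,"hand": 0}
    - {"slide": [0,0,0],"yaw": 0,"hand": 0}
    - {"slide": [0,0,0.7],"yaw": 0,"hand": 0}
    - {"slide": [0,0,0.9],"yaw": 0,"hand": 0}
    - {"slide": [0,0,0.9],"yaw": 0,"hand": 0}
    - {"slide": [0,0,0.9],"yaw": 0,"hand": 0}
    - {"slide": [0,0,0.9],"yaw": 0,"hand": 0}
    - {"slide": [0,0,0.7],"yaw": 0,"hand": 0}

```text
time: 57.1
eef_pos: [630.0, -321.7, 156.1]
tool_rot: [0.372, 0.928, 0.0, 0.001]
contact_force: [0.4, 0.3, -2.3]
width: 59.7
grip_force: 35.0
```

```bash
python3 - <<'E'
from h import *
st()
for n in('top',):
    im,d=snap(n,n+'7.png')
    c=im[160:300,230:370]
    cv2.imwrite('pics/c7%s.png'%n,cv2.resize(c[:,:,::-1],None,fx=4,fy=4,interpolation=2))
E
```

```text
57.1 [ 630.  -321.7  156.1] hood [   0.9 -658.1] closing 46.4 59.704819846231786
```

View pics/c7top.png

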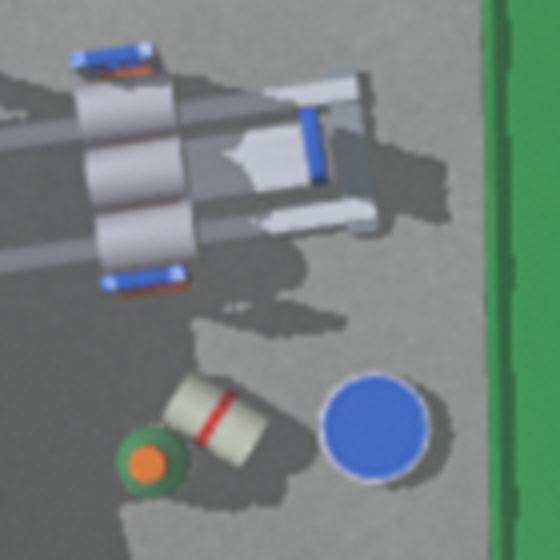

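White A is lying against the bottle at crop (217,420), which is full-picture (284,265). The tin and bottle look unmoved. The other white is in the gripper, so I will place it now.

Call:
carry_out:
  motion:
    - {"slide": [-0.0865,0.722,0],"yaw": 0.483,"hand": 0}
    - {"slide": [-0.0865,0.722,0],"yaw": 0.483,"hand": 0}
    - {"slide": [-0.0865,0.722,0],"yaw": 0.483,"hand": 0}
    - {"slide": [-0.0865,0.722,0],"yaw": 0.483,"hand": 0}
    - {"slide": [-0.0865,0.722,0],"yaw": 0.483,"hand": 0}
    - {"slide": [-0.0865,0.722,0],"yaw": 0.483,"hand": 0}
    - {"slide": [-0.0865,0.722,0],"yaw": 0.483,"hand": 0}
    - {"slide": [-0.0865,0.722,0],"yaw": 0.483,"hand": 0}

```text
time: 58.15
eef_pos: [612.1, -176.2, 153.5]
tool_rot: [0.223, 0.975, 0.0, 0.0]
contact_force: [0.5, 0.9, -2.5]
width: 59.7
grip_force: 35.0
```

Call:
carry_out:
  motion:
    - {"slide": [-0.0865,0.722,0],"yaw": 0.483,"hand": 0}
    - {"slide": [-0.0865,0.722,0],"yaw": 0.483,"hand": 0}
    - {"slide": [-0.0865,0.722,0],"yaw": 0.483,"hand": 0}
    - {"slide": [-0.0865,0.722,0],"yaw": 0.483,"hand": 0}
    - {"slide": [-0.0865,0.722,0],"yaw": 0.483,"hand": 0}
    - {"slide": [-0.0865,0.722,0],"yaw": 0.483,"hand": 0}
    - {"slide": [-0.0865,0.722,0],"yaw": 0.483,"hand": 0}
    - {"slide": [-0.0865,0.722,0],"yaw": 0.483,"hand": 0}

```text
time: 59.15
eef_pos: [594.7, -31.7, 153.5]
tool_rot: [0.07, 0.998, 0.0, -0.0]
contact_force: [-0.0, 0.8, -2.3]
width: 60.1
grip_force: 35.0
```

Call:
carry_out:
  motion:
    - {"slide": [-0.0865,0.722,0],"yaw": 0.483,"hand": 0}
    - {"slide": [-0.0865,0.722,0],"yaw": 0.483,"hand": 0}
    - {"slide": [-0.0865,0.722,0],"yaw": 0.483,"hand": 0}
    - {"slide": [-0.0865,0.722,0],"yaw": 0.483,"hand": 0}
    - {"slide": [-0.0865,0.722,0],"yaw": 0.483,"hand": 0}
    - {"slide": [-0.0865,0.722,0],"yaw": 0.483,"hand": 0}
    - {"slide": [-0.0865,0.722,0],"yaw": 0.483,"hand": 0}
    - {"slide": [-0.0865,0.722,0],"yaw": 0.483,"hand": 0}

```text
time: 60.15
eef_pos: [577.4, 112.7, 153.5]
tool_rot: [-0.084, 0.996, 0.0, 0.0]
contact_force: [-0.2, -0.3, -1.5]
width: 59.7
grip_force: 35.0
```

Call:
carry_out:
  motion:
    - {"slide": [0,0,-0.6],"yaw": 0,"hand": 0}
    - {"slide": [0,0,-0.6],"yaw": 0,"hand": 0}
    - {"slide": [0,0,-0.6],"yaw": 0,"hand": 0}
    - {"slide": [0,0,-0.3],"yaw": 0,"hand": 0}
    - {"slide": [0,0,0],"yaw": 0,"hand": 0}
    - {"slide": [0,0,0],"yaw": 0,"hand": 0}
    - {"slide": [0,0,0],"yaw": 0,"hand": 0}
    - {"slide": [0,0,0],"yaw": 0,"hand": 0}

```text
time: 61.15
eef_pos: [577.8, 111.5, 101.4]
tool_rot: [-0.083, 0.997, 0.0, 0.0]
contact_force: [-0.2, -0.3, -2.2]
width: 59.9
grip_force: 35.0
```

```bash
python3 - <<'E'
from h import *
st()
E
```

```text
61.15 [577.8 111.5 101.4] hood [  20.2 -222.2] closing 99.5 59.87653851480515
```

Call:
carry_out:
  motion:
    - {"slide": [0,0,-0.3],"yaw": 0,"hand": 0}
    - {"slide": [0,0,-0.15],"yaw": 0,"hand": 0}
    - {"slide": [0,0,-0.08],"yaw": 0,"hand": 0}
    - {"slide": [0,0,0],"yaw": 0,"hand": 0}
    - {"slide": [0,0,0],"yaw": 0,"hand": 0}
    - {"slide": [0,0,0],"yaw": 0,"hand": 0}
    - {"slide": [0,0,0],"yaw": 0,"hand": 0}
    - {"slide": [0,0,0],"yaw": 0,"hand": 0}

```text
time: 62.15
eef_pos: [577.5, 111.5, 88.5]
tool_rot: [-0.083, 0.997, -0.0, 0.0]
contact_force: [-3.7, -0.5, 9.5]
width: 59.8
grip_force: 35.0
```

Call:
carry_out:
  motion:
    - {"slide": [-0.04,-0.007,0.0],"yaw": 0,"hand": 0}
    - {"slide": [0,0,0],"yaw": 0,"hand": 0}
    - {"slide": [0,0,0],"yaw": 0,"hand": 0}
    - {"slide": [0,0,0],"yaw": 0,"hand": 0}
    - {"slide": [0,0,0],"yaw": 0,"hand": 0}
    - {"slide": [0,0,0],"yaw": 0,"hand": 0}
    - {"slide": [0,0,0],"yaw": 0,"hand": 0}
    - {"slide": [0,0,0],"yaw": 0,"hand": 0}

```text
time: 63.15
eef_pos: [577.4, 111.5, 88.5]
tool_rot: [-0.083, 0.997, 0.0, 0.001]
contact_force: [-0.3, -0.9, 6.2]
width: 59.3
grip_force: 35.0
```

Call:
carry_out:
  motion:
    - {"slide": [0,0,0.02],"yaw": 0,"hand": 0}
    - {"slide": [0,0,0],"yaw": 0,"hand": 0.75}
    - {"slide": [0,0,0],"yaw": 0,"hand": 0.75}
    - {"slide": [0,0,0],"yaw": 0,"hand": 0.75}
    - {"slide": [0,0,0],"yaw": 0,"hand": 0.75}
    - {"slide": [0,0,0.3],"yaw": 0,"hand": 0.75}
    - {"slide": [0,0,0.7],"yaw": 0,"hand": 0.75}
    - {"slide": [0,0,1],"yaw": 0,"hand": 0.75}

```text
time: 64.15
eef_pos: [576.4, 111.4, 139.5]
tool_rot: [-0.083, 0.997, 0.0, -0.0]
contact_force: [0.8, 1.0, 0.2]
width: 69.1
grip_force: 0.0
```

Call:
carry_out:
  motion:
    - {"slide": [0,-0.3,0.8],"yaw": -0.4,"hand": 0.75}
    - {"slide": [0,-0.9,0.6],"yaw": -0.8,"hand": 1}
    - {"slide": [0,-0.9,0],"yaw": -0.8,"hand": 1}
    - {"slide": [0,-0.9,0],"yaw": -0.8,"hand": 1}
    - {"slide": [0,-0.9,0],"yaw": -0.8,"hand": 1}
    - {"slide": [0,-0.9,0],"yaw": -0.8,"hand": 1}
    - {"slide": [0,-0.9,0],"yaw": -0.8,"hand": 1}
    - {"slide": [0,-0.9,0],"yaw": -0.8,"hand": 1}

```text
time: 65.15
eef_pos: [576.5, -55.2, 173.1]
tool_rot: [0.159, 0.987, 0.0, -0.0]
contact_force: [0.2, -0.3, 0.3]
width: 91.6
grip_force: 0.0
```

```bash
python3 - <<'E'
from h import *
st()
for n in('top','scene'):
    im,d=snap(n,n+'8.png'); P=cloud(n,d);z=P[...,2]
    print('white low'); moulds(n,im,d,zlo=20,zhi=60,box=(370,480,-5,75))
    print('gap'); moulds(n,im,d,zlo=94,zhi=115,box=(500,622,60,160))
    m=(d>0)&(z>50)&(z<95)&(P[...,0]>340)&(P[...,0]<430)&(P[...,1]>50)&(P[...,1]<120)
    q=P[m]; print('bottle',m.sum(),np.median(q,0).round(1),q.min(0).round(1),q.max(0).round(1))
    c=im[230:310,250:330] if n=='top' else im[190:290,310:410]
    cv2.imwrite('pics/c8%s.png'%n,cv2.resize(c[:,:,::-1],(500,500),interpolation=2))
    np.savez(n+'8.npz',im=im,d=d)
E
python3 -c "
import cv2,numpy as np
cv2.imwrite('pics/c8.png',np.hstack([cv2.resize(cv2.imread('pics/c8top.png'),(400,400)),cv2.resize(cv2.imread('pics/c8scene.png'),(400,400))]))"
```

```text
65.15 [576.5 -55.2 173.1] hood [  -8.3 -386.5] closing 71.7 91.57180502184072
white low
top px [285 264] xy [402.2  58.2] size [60.3 39. ] ang 58.4 ztop 42.9 n 300 [165 152 142] red 27
gap
top px [261 192] xy [578.2 111.2] size [37.7 60.6] ang 99.6 ztop 107.1 n 345 [172 161 151] red 31
bottle 167 [373.6  95.1  55.1] [352.   75.2  50.1] [392.7 115.7  81.6]
white low
scene px [359 241] xy [402.5  58.3] size [56.8 39.5] ang 59.7 ztop 43.5 n 224 [186 168 154] red 25
gap
scene px [362 285] xy [581.4 114.6] size [38.  59.9] ang 99.7 ztop 108.0 n 335 [214 199 186] red 26
bottle 170 [381.3 101.   58.2] [359.9  78.6  50. ] [401.3 119.   81.5]
```

View pics/c8.png

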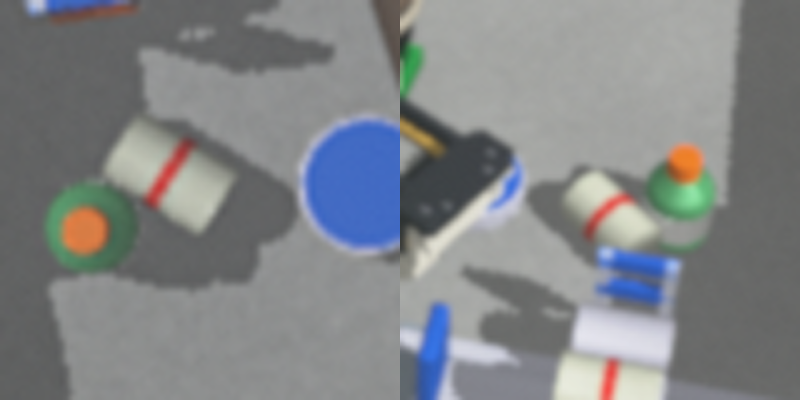

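White A lies against the bottle at (402,58), angle 59°. The other white sits correctly in the gap. I will approach with a 12 mm shift along the mould's axis so the gripper body clears the carriage's side guard.

Call:
carry_out:
  motion:
    - {"slide": [-0.9,0.516,0],"yaw": -0.292,"hand": 1}
    - {"slide": [-0.9,0.516,0],"yaw": -0.292,"hand": 1}
    - {"slide": [-0.9,0.516,0],"yaw": -0.292,"hand": 1}
    - {"slide": [-0.9,0.516,0],"yaw": -0.292,"hand": 1}
    - {"slide": [-0.9,0.516,0],"yaw": -0.292,"hand": 1}
    - {"slide": [-0.9,0.516,0],"yaw": -0.292,"hand": 1}
    - {"slide": [-0.9,0.516,0],"yaw": -0.292,"hand": 1}
    - {"slide": [-0.9,0.516,0],"yaw": -0.292,"hand": 1}

```text
time: 66.25
eef_pos: [395.8, 50.5, 173.4]
tool_rot: [0.248, 0.969, 0.0, 0.0]
contact_force: [0.3, 0.8, 0.7]
width: 91.9
grip_force: 0.0
```

Call:
carry_out:
  motion:
    - {"slide": [0,0,-0.7],"yaw": 0,"hand": 1}
    - {"slide": [0,0,-0.7],"yaw": 0,"hand": 1}
    - {"slide": [0,0,-0.7],"yaw": 0,"hand": 1}
    - {"slide": [0,0,-0.7],"yaw": 0,"hand": 1}
    - {"slide": [0,0,-0.5],"yaw": 0,"hand": 1}
    - {"slide": [0,0,0],"yaw": 0,"hand": 1}
    - {"slide": [0,0,0],"yaw": 0,"hand": 1}
    - {"slide": [0,0,0],"yaw": 0,"hand": 1}

```text
time: 67.25
eef_pos: [397.0, 49.6, 91.3]
tool_rot: [0.248, 0.969, 0.0, 0.001]
contact_force: [0.8, -0.0, 0.2]
width: 91.9
grip_force: 0.0
```

```bash
python3 - <<'E'
from h import *
st()
E
```

```text
67.25 [397.   49.6  91.3] hood [-168.3 -253.7] closing 61.3 91.87887658448734
```

Call:
carry_out:
  motion:
    - {"slide": [0,0,-0.7],"yaw": 0,"hand": 1}
    - {"slide": [0,0,-0.7],"yaw": 0,"hand": 1}
    - {"slide": [0,0,-0.5],"yaw": 0,"hand": 1}
    - {"slide": [0,0,-0.3],"yaw": 0,"hand": 1}
    - {"slide": [0,0,-0.2],"yaw": 0,"hand": 1}
    - {"slide": [0,0,0],"yaw": 0,"hand": 1}
    - {"slide": [0,0,0],"yaw": 0,"hand": 1}
    - {"slide": [0,0,0],"yaw": 0,"hand": 1}

```text
time: 68.25
eef_pos: [396.8, 49.5, 31.0]
tool_rot: [0.248, 0.969, 0.0, 0.0]
contact_force: [0.3, 0.3, 0.2]
width: 91.9
grip_force: 0.0
```

Call:
carry_out:
  motion:
    - {"slide": [0,0,0],"yaw": 0,"hand": 0.8}
    - {"slide": [0,0,0],"yaw": 0,"hand": 0.7}
    - {"slide": [0,0,0],"yaw": 0,"hand": 0.6}
    - {"slide": [0,0,0],"yaw": 0,"hand": 0}
    - {"slide": [0,0,0],"yaw": 0,"hand": 0}
    - {"slide": [0,0,0],"yaw": 0,"hand": 0}
    - {"slide": [0,0,0],"yaw": 0,"hand": 0}
    - {"slide": [0,0,0],"yaw": 0,"hand": 0}

```text
time: 69.25
eef_pos: [396.8, 49.6, 30.8]
tool_rot: [0.248, 0.969, 0.0, 0.0]
contact_force: [1.1, 1.4, 1.9]
width: 59.8
grip_force: 35.0
```

Call:
carry_out:
  motion:
    - {"slide": [0,0,0.2],"yaw": 0,"hand": 0}
    - {"slide": [0,0,0.5],"yaw": 0,"hand": 0}
    - {"slide": [0,0,0.8],"yaw": 0,"hand": 0}
    - {"slide": [0,0,0.8],"yaw": 0,"hand": 0}
    - {"slide": [0,0,0.8],"yaw": 0,"hand": 0}
    - {"slide": [0,0,0.8],"yaw": 0,"hand": 0}
    - {"slide": [0,0,0.8],"yaw": 0,"hand": 0}
    - {"slide": [0,0,0.5],"yaw": 0,"hand": 0}

```text
time: 70.25
eef_pos: [396.4, 49.4, 162.0]
tool_rot: [0.248, 0.969, -0.0, 0.0]
contact_force: [0.4, -0.1, -1.7]
width: 59.7
grip_force: 35.0
```

```bash
python3 - <<'E'
from h import *
st()
for n in('top','scene'):
    im,d=snap(n,n+'9.png'); print('gap'); moulds(n,im,d,zlo=94,zhi=115,box=(500,622,60,160)); print('held'); moulds(n,im,d,zlo=100,zhi=170,box=(340,450,-20,110))
    c=im[150:300,220:370] if n=='top' else im[180:330,300:450]
    cv2.imwrite('pics/c9%s.png'%n,cv2.resize(c[:,:,::-1],(400,400),interpolation=2))
cv2.imwrite('pics/c9.png',np.hstack([cv2.imread('pics/c9top.png'),cv2.imread('pics/c9scene.png')]))
E
```

```text
70.25 [396.4  49.4 162. ] hood [-168.9 -253.8] closing 61.3 59.74935651376184
gap
top px [261 193] xy [578.4 111.1] size [37.5 60.4] ang 100.0 ztop 107.2 n 350 [165 155 144] red 32
held
gap
scene px [362 285] xy [581.4 114.3] size [39.1 60.6] ang 103.5 ztop 108.5 n 329 [211 195 181] red 27
held
scene px [361 211] xy [409.9  46.6] size [91.9 23.3] ang 69.1 ztop 169.0 n 248 [131 125 116] red 11
```

View pics/c9.png

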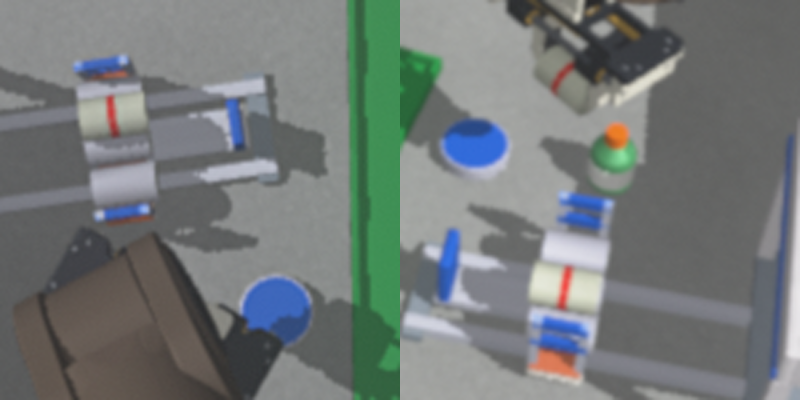

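White A is in the gripper. The bottle and tin are untouched, and the other white is in the far gap at top crop (112,115). Next I carry this one to the near gap.

Call:
carry_out:
  motion:
    - {"slide": [0.3515,0.138,0],"yaw": 0.52,"hand": 0}
    - {"slide": [0.3515,0.138,0],"yaw": 0.52,"hand": 0}
    - {"slide": [0.3515,0.138,0],"yaw": 0.52,"hand": 0}
    - {"slide": [0.3515,0.138,0],"yaw": 0.52,"hand": 0}
    - {"slide": [0.3515,0.138,0],"yaw": 0.52,"hand": 0}
    - {"slide": [0.3515,0.138,0],"yaw": 0.52,"hand": 0}
    - {"slide": [0.3515,0.138,0],"yaw": 0.52,"hand": 0}
    - {"slide": [0.3515,0.138,0],"yaw": 0.52,"hand": 0}

```text
time: 71.35
eef_pos: [467.5, 77.3, 160.7]
tool_rot: [0.083, 0.997, 0.0, 0.0]
contact_force: [0.1, -1.5, -1.5]
width: 60.0
grip_force: 35.0
```

Call:
carry_out:
  motion:
    - {"slide": [0.3515,0.138,0],"yaw": 0.52,"hand": 0}
    - {"slide": [0.3515,0.138,0],"yaw": 0.52,"hand": 0}
    - {"slide": [0.3515,0.138,0],"yaw": 0.52,"hand": 0}
    - {"slide": [0.3515,0.138,0],"yaw": 0.52,"hand": 0}
    - {"slide": [0.3515,0.138,0],"yaw": 0.52,"hand": 0}
    - {"slide": [0.3515,0.138,0],"yaw": 0.52,"hand": 0}
    - {"slide": [0.3515,0.138,0],"yaw": 0.52,"hand": 0}
    - {"slide": [0.3515,0.138,0],"yaw": 0.52,"hand": 0}

```text
time: 72.35
eef_pos: [537.8, 104.9, 160.7]
tool_rot: [-0.083, 0.997, 0.0, -0.0]
contact_force: [0.2, -0.8, -0.1]
width: 59.6
grip_force: 35.0
```

Call:
carry_out:
  motion:
    - {"slide": [0,0,-0.5],"yaw": 0,"hand": 0}
    - {"slide": [0,0,-0.6],"yaw": 0,"hand": 0}
    - {"slide": [0,0,-0.5],"yaw": 0,"hand": 0}
    - {"slide": [0,0,-0.4],"yaw": 0,"hand": 0}
    - {"slide": [0,0,0],"yaw": 0,"hand": 0}
    - {"slide": [0,0,0],"yaw": 0,"hand": 0}
    - {"slide": [0,0,0],"yaw": 0,"hand": 0}
    - {"slide": [0,0,0],"yaw": 0,"hand": 0}

```text
time: 73.35
eef_pos: [537.4, 104.7, 111.1]
tool_rot: [-0.082, 0.997, 0.0, 0.0]
contact_force: [0.6, 0.1, -1.8]
width: 59.9
grip_force: 35.0
```

```bash
python3 - <<'E'
from h import *
st()
E
```

```text
73.35 [537.4 104.7 111.1] hood [ -20.8 -222.3] closing 99.4 59.867623368722775
```

Call:
carry_out:
  motion:
    - {"slide": [-0.012,0,-0.3],"yaw": 0,"hand": 0}
    - {"slide": [0,0,-0.17],"yaw": 0,"hand": 0}
    - {"slide": [0,0,-0.08],"yaw": 0,"hand": 0}
    - {"slide": [0,0,0],"yaw": 0,"hand": 0}
    - {"slide": [0,0,0],"yaw": 0,"hand": 0}
    - {"slide": [0,0,0],"yaw": 0,"hand": 0}
    - {"slide": [0,0,0],"yaw": 0,"hand": 0}
    - {"slide": [0,0,0],"yaw": 0,"hand": 0}

```text
time: 74.35
eef_pos: [536.9, 104.7, 97.1]
tool_rot: [-0.082, 0.997, 0.0, 0.0]
contact_force: [-0.4, 0.5, -1.9]
width: 59.6
grip_force: 35.0
```

Call:
carry_out:
  motion:
    - {"slide": [0,0,-0.06],"yaw": 0,"hand": 0}
    - {"slide": [0,0,0],"yaw": 0,"hand": 0}
    - {"slide": [0,0,0],"yaw": 0,"hand": 0}
    - {"slide": [0,0,0],"yaw": 0,"hand": 0}
    - {"slide": [0,0,0],"yaw": 0,"hand": 0}
    - {"slide": [0,0,0],"yaw": 0,"hand": 0}
    - {"slide": [0,0,0],"yaw": 0,"hand": 0}
    - {"slide": [0,0,0],"yaw": 0,"hand": 0}

```text
time: 75.35
eef_pos: [537.0, 104.8, 96.3]
tool_rot: [-0.082, 0.997, -0.0, 0.0]
contact_force: [-2.9, -2.0, 8.9]
width: 59.9
grip_force: 35.0
```

Call:
carry_out:
  motion:
    - {"slide": [-0.03,0,0.025],"yaw": 0,"hand": 0}
    - {"slide": [0,0,0],"yaw": 0,"hand": 0}
    - {"slide": [0,0,0],"yaw": 0,"hand": 0.75}
    - {"slide": [0,0,0],"yaw": 0,"hand": 0.75}
    - {"slide": [0,0,0],"yaw": 0,"hand": 0.75}
    - {"slide": [0,0,0],"yaw": 0,"hand": 0.75}
    - {"slide": [0,0,0.3],"yaw": 0,"hand": 0.75}
    - {"slide": [0,0,0.7],"yaw": 0,"hand": 0.75}

```text
time: 76.35
eef_pos: [535.8, 104.6, 121.6]
tool_rot: [-0.082, 0.997, -0.0, -0.001]
contact_force: [0.8, -0.1, 0.5]
width: 68.8
grip_force: 0.0
```

Call:
carry_out:
  motion:
    - {"slide": [0,0,0.8],"yaw": 0,"hand": 0.75}
    - {"slide": [0,0,0.8],"yaw": 0,"hand": 0.75}
    - {"slide": [0.3,-0.96,0],"yaw": -0.98,"hand": 0.5}
    - {"slide": [0.3,-0.96,0],"yaw": -0.98,"hand": 0}
    - {"slide": [0.3,-0.96,0],"yaw": -0.98,"hand": 0}
    - {"slide": [0.3,-0.96,0],"yaw": -0.98,"hand": 0}
    - {"slide": [0.3,-0.96,0],"yaw": -0.98,"hand": 0}
    - {"slide": [0.3,-0.96,0],"yaw": -0.98,"hand": 0}

```text
time: 77.35
eef_pos: [581.6, -41.1, 160.9]
tool_rot: [0.155, 0.988, 0.0, -0.0]
contact_force: [-1.0, 0.3, 0.3]
width: 13.3
grip_force: 0.0
```

Call:
carry_out:
  motion:
    - {"slide": [0,0,0],"yaw": -1,"hand": 0}
    - {"slide": [0,0,0],"yaw": -1,"hand": 0}
    - {"slide": [0,0,0],"yaw": -1,"hand": 0}
    - {"slide": [0,0,0],"yaw": -1,"hand": 0}
    - {"slide": [0,0,0],"yaw": -1,"hand": 0}
    - {"slide": [0,0,0],"yaw": -1,"hand": 0}
    - {"slide": [0,0,0],"yaw": -1,"hand": 0}
    - {"slide": [0,0,0],"yaw": -1,"hand": 0}

```text
time: 78.35
eef_pos: [581.4, -40.0, 161.0]
tool_rot: [0.458, 0.889, 0.0, -0.0]
contact_force: [0.2, 0.2, 0.8]
width: 0.1
grip_force: 0.0
```

```bash
python3 - <<'E'
from h import *
st()
for n in('top','scene'):
    im,d=snap(n,n+'10.png'); print('gap'); moulds(n,im,d,zlo=94,zhi=115,box=(500,614,60,160)); print('rings'); moulds(n,im,d,zlo=58,zhi=73,box=(495,622,60,160))
    c=im[150:270,220:340] if n=='top' else im[230:330,310:410]
    cv2.imwrite('pics/c10%s.png'%n,cv2.resize(c[:,:,::-1],(400,400),interpolation=2))
cv2.imwrite('pics/c10.png',np.hstack([cv2.imread('pics/c10top.png'),cv2.imread('pics/c10scene.png')]))
E
```

```text
78.35 [581.4 -40.  161. ] hood [  -1.  -372.3] closing 35.5 0.06020650340662047
gap
top px [261 193] xy [578.6 111.3] size [37.5 60.2] ang 99.0 ztop 107.6 n 355 [171 161 150] red 32
top px [264 209] xy [537.3 104.2] size [37.9 60. ] ang 99.4 ztop 107.7 n 352 [171 160 149] red 33
rings
top px [260 182] xy [609.4 119.2] size [17.2 59.8] ang 99.5 ztop 72.2 n 133 [157 156 166] red 0
top px [267 222] xy [507.7 100.5] size [23.4 60.3] ang 101.7 ztop 72.3 n 189 [129 129 138] red 0
gap
scene px [363 278] xy [562.2 111.3] size [77.9 59.9] ang 9.5 ztop 108.5 n 648 [214 198 183] red 61
rings
```

View pics/c10.png

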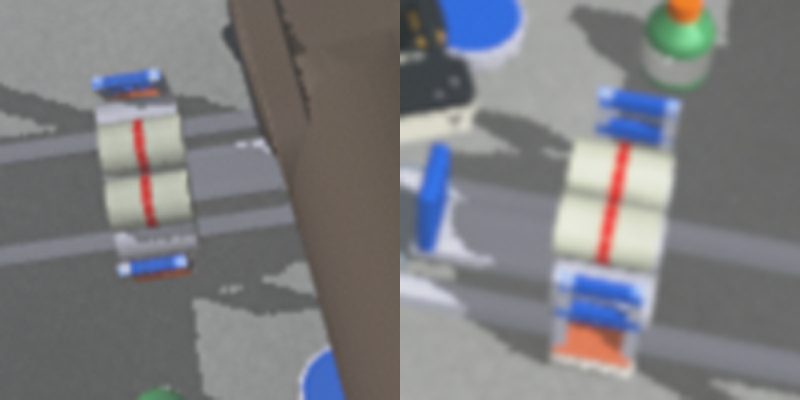

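Both whites are saddled in the gaps with their bands and ends in line. Now I turn the closed fingers across the slide and drop in front of the handle.

Call:
carry_out:
  motion:
    - {"slide": [0,0,-0.2],"yaw": -0.95,"hand": 0}
    - {"slide": [0,0,-0.2],"yaw": -0.95,"hand": 0}
    - {"slide": [0,0,-0.2],"yaw": -0.95,"hand": 0}
    - {"slide": [0,0,-0.2],"yaw": -0.95,"hand": 0}
    - {"slide": [0,0,-0.6],"yaw": -0.95,"hand": 0}
    - {"slide": [0,0,-0.7],"yaw": -0.95,"hand": 0}
    - {"slide": [0,0,-0.8],"yaw": 0,"hand": 0}
    - {"slide": [0,0,-0.74],"yaw": 0,"hand": 0}

```text
time: 79.45
eef_pos: [581.3, -39.7, 69.3]
tool_rot: [0.645, 0.764, -0.0, 0.0]
contact_force: [-0.4, -0.8, 0.5]
width: 0.4
grip_force: 0.0
```

Call:
carry_out:
  motion:
    - {"slide": [-0.02,0.16,0],"yaw": 0,"hand": 0}
    - {"slide": [-0.02,0.16,0],"yaw": 0,"hand": 0}
    - {"slide": [-0.02,0.16,0],"yaw": 0,"hand": 0}
    - {"slide": [-0.01,0.08,0],"yaw": 0,"hand": 0}
    - {"slide": [-0.01,0.08,0],"yaw": 0,"hand": 0}
    - {"slide": [-0.01,0.08,0],"yaw": 0,"hand": 0}
    - {"slide": [-0.01,0.08,0],"yaw": 0,"hand": 0}
    - {"slide": [-0.01,0.08,0],"yaw": 0,"hand": 0}

```text
time: 80.45
eef_pos: [578.4, -17.8, 70.1]
tool_rot: [0.645, 0.764, -0.0, 0.0]
contact_force: [0.2, -2.8, 0.7]
width: 0.7
grip_force: 1.1
```

```bash
python3 - <<'E'
from h import *
st()
E
```

```text
80.45 [578.4 -17.8  70.1] hood [-3.000e-01 -3.498e+02] closing 9.6 0.7020533550200283
```

Call:
carry_out:
  motion:
    - {"slide": [-0.013,0.08,0],"yaw": 0,"hand": 0}
    - {"slide": [-0.02,0.12,0],"yaw": 0,"hand": 0}
    - {"slide": [-0.026,0.16,0],"yaw": 0,"hand": 0}
    - {"slide": [-0.033,0.197,0],"yaw": 0,"hand": 0}
    - {"slide": [-0.033,0.197,0],"yaw": 0,"hand": 0}
    - {"slide": [-0.033,0.197,0],"yaw": 0,"hand": 0}
    - {"slide": [-0.033,0.197,0],"yaw": 0,"hand": 0}
    - {"slide": [-0.033,0.197,0],"yaw": 0,"hand": 0}

```text
time: 81.45
eef_pos: [572.7, 16.6, 70.1]
tool_rot: [0.645, 0.764, -0.0, -0.0]
contact_force: [-1.5, -2.0, 1.5]
width: 0.4
grip_force: 1.1
```

Call:
carry_out:
  motion:
    - {"slide": [-0.033,0.197,0],"yaw": 0,"hand": 0}
    - {"slide": [-0.033,0.197,0],"yaw": 0,"hand": 0}
    - {"slide": [-0.033,0.197,0],"yaw": 0,"hand": 0}
    - {"slide": [-0.033,0.197,0],"yaw": 0,"hand": 0}
    - {"slide": [-0.033,0.197,0],"yaw": 0,"hand": 0}
    - {"slide": [-0.033,0.197,0],"yaw": 0,"hand": 0}
    - {"slide": [-0.033,0.197,0],"yaw": 0,"hand": 0}
    - {"slide": [-0.033,0.197,0],"yaw": 0,"hand": 0}

```text
time: 82.45
eef_pos: [566.0, 56.0, 70.1]
tool_rot: [0.645, 0.764, -0.0, -0.0]
contact_force: [-1.5, -2.0, -0.5]
width: 0.6
grip_force: 1.1
```

```bash
python3 - <<'E'
from h import *
st()
E
```

```text
82.45 [566.   56.   70.1] hood [  -0.5 -275. ] closing 9.7 0.6044931279905561
```

Call:
carry_out:
  motion:
    - {"slide": [-0.033,0.197,0],"yaw": 0,"hand": 0}
    - {"slide": [-0.033,0.197,0],"yaw": 0,"hand": 0}
    - {"slide": [-0.033,0.197,0],"yaw": 0,"hand": 0}
    - {"slide": [-0.033,0.197,0],"yaw": 0,"hand": 0}
    - {"slide": [-0.033,0.197,0],"yaw": 0,"hand": 0}
    - {"slide": [-0.033,0.197,0],"yaw": 0,"hand": 0}
    - {"slide": [-0.033,0.197,0],"yaw": 0,"hand": 0}
    - {"slide": [-0.033,0.197,0],"yaw": 0,"hand": 0}

```text
time: 83.45
eef_pos: [559.6, 95.5, 70.1]
tool_rot: [0.645, 0.764, 0.0, 0.0]
contact_force: [-1.3, -2.8, -0.5]
width: 0.5
grip_force: 1.1
```

Call:
carry_out:
  motion:
    - {"slide": [-0.033,0.197,0],"yaw": 0,"hand": 0}
    - {"slide": [-0.033,0.197,0],"yaw": 0,"hand": 0}
    - {"slide": [-0.033,0.197,0],"yaw": 0,"hand": 0}
    - {"slide": [-0.033,0.197,0],"yaw": 0,"hand": 0}
    - {"slide": [-0.033,0.197,0],"yaw": 0,"hand": 0}
    - {"slide": [-0.033,0.197,0],"yaw": 0,"hand": 0}
    - {"slide": [-0.033,0.197,0],"yaw": 0,"hand": 0}
    - {"slide": [-0.033,0.197,0],"yaw": 0,"hand": 0}

```text
time: 84.45
eef_pos: [552.9, 134.8, 70.1]
tool_rot: [0.645, 0.764, -0.0, -0.0]
contact_force: [0.2, -2.4, 0.1]
width: 0.6
grip_force: 1.1
```

Call:
carry_out:
  motion:
    - {"slide": [-0.033,0.197,0],"yaw": 0,"hand": 0}
    - {"slide": [-0.033,0.197,0],"yaw": 0,"hand": 0}
    - {"slide": [-0.033,0.197,0],"yaw": 0,"hand": 0}
    - {"slide": [-0.033,0.197,0],"yaw": 0,"hand": 0}
    - {"slide": [-0.033,0.197,0],"yaw": 0,"hand": 0}
    - {"slide": [-0.033,0.197,0],"yaw": 0,"hand": 0}
    - {"slide": [-0.026,0.16,0],"yaw": 0,"hand": 0}
    - {"slide": [-0.02,0.12,0],"yaw": 0,"hand": 0}

```text
time: 85.45
eef_pos: [546.9, 171.4, 70.1]
tool_rot: [0.645, 0.764, 0.0, 0.0]
contact_force: [-1.1, -2.9, -0.3]
width: 0.4
grip_force: 1.1
```

Call:
carry_out:
  motion:
    - {"slide": [-0.02,0.12,0],"yaw": 0,"hand": 0}
    - {"slide": [-0.02,0.12,0],"yaw": 0,"hand": 0}
    - {"slide": [-0.013,0.08,0],"yaw": 0,"hand": 0}
    - {"slide": [-0.013,0.08,0],"yaw": 0,"hand": 0}
    - {"slide": [-0.013,0.08,0],"yaw": 0,"hand": 0}
    - {"slide": [-0.013,0.08,0],"yaw": 0,"hand": 0}
    - {"slide": [-0.013,0.08,0],"yaw": 0,"hand": 0}
    - {"slide": [-0.013,0.08,0],"yaw": 0,"hand": 0}

```text
time: 86.45
eef_pos: [543.9, 189.2, 70.1]
tool_rot: [0.645, 0.764, -0.0, 0.0]
contact_force: [-1.2, -2.3, 0.7]
width: 0.4
grip_force: 1.0
```

```bash
python3 - <<'E'
from h import *
st()
E
```

```text
86.45 [543.9 189.2  70.1] hood [  -0.6 -140. ] closing 9.7 0.43005061385242155
```

Call:
carry_out:
  motion:
    - {"slide": [-0.01,0.06,0],"yaw": 0,"hand": 0}
    - {"slide": [-0.01,0.06,0],"yaw": 0,"hand": 0}
    - {"slide": [-0.01,0.06,0],"yaw": 0,"hand": 0}
    - {"slide": [-0.01,0.06,0],"yaw": 0,"hand": 0}
    - {"slide": [-0.01,0.06,0],"yaw": 0,"hand": 0}
    - {"slide": [-0.01,0.06,0],"yaw": 0,"hand": 0}
    - {"slide": [-0.01,0.06,0],"yaw": 0,"hand": 0}
    - {"slide": [-0.01,0.06,0],"yaw": 0,"hand": 0}

```text
time: 87.45
eef_pos: [542.9, 195.2, 70.2]
tool_rot: [0.647, 0.763, -0.003, 0.002]
contact_force: [0.3, -22.4, 10.2]
width: 0.3
grip_force: 10.7
```

Call:
carry_out:
  motion:
    - {"slide": [-0.01,0.05,0],"yaw": 0,"hand": 0}
    - {"slide": [-0.005,0.03,0],"yaw": 0,"hand": 0}
    - {"slide": [0,0,0],"yaw": 0,"hand": 0}
    - {"slide": [0,0,0],"yaw": 0,"hand": 0}
    - {"slide": [0,0,0],"yaw": 0,"hand": 0}
    - {"slide": [0,0,0],"yaw": 0,"hand": 0}
    - {"slide": [0,0,0],"yaw": 0,"hand": 0}
    - {"slide": [0,0,0],"yaw": 0,"hand": 0}

```text
time: 88.45
eef_pos: [542.9, 195.2, 70.2]
tool_rot: [0.647, 0.762, -0.004, 0.003]
contact_force: [0.7, -25.1, 12.5]
width: 0.2
grip_force: 12.0
```

Call:
carry_out:
  motion:
    - {"slide": [0.03,-0.2,0],"yaw": 0,"hand": 0}
    - {"slide": [0.06,-0.4,0],"yaw": 0,"hand": 0}
    - {"slide": [0.13,-0.8,0],"yaw": 0,"hand": 0}
    - {"slide": [0.13,-0.8,0],"yaw": 0,"hand": 0}
    - {"slide": [0,0,0.9],"yaw": 0,"hand": 0}
    - {"slide": [0,0,0.9],"yaw": 0,"hand": 0}
    - {"slide": [0,0,0.9],"yaw": 0,"hand": 0}
    - {"slide": [0,0,0.9],"yaw": 0,"hand": 0}

```text
time: 89.45
eef_pos: [550.5, 146.7, 160.8]
tool_rot: [0.645, 0.764, -0.0, 0.0]
contact_force: [-0.1, 0.4, -0.4]
width: 0.3
grip_force: 0.0
```

Call:
carry_out:
  motion:
    - {"slide": [0,0,0.9],"yaw": 0,"hand": 0}
    - {"slide": [0,0,0.9],"yaw": 0,"hand": 0}
    - {"slide": [0,0,0.9],"yaw": 0,"hand": 0}
    - {"slide": [0,0,0.9],"yaw": 0,"hand": 0}
    - {"slide": [0,-0.8,0.4],"yaw": 0,"hand": 0}
    - {"slide": [0,-0.8,0],"yaw": 0,"hand": 0}
    - {"slide": [0,-0.8,0],"yaw": 0,"hand": 0}
    - {"slide": [0,-0.8,0],"yaw": 0,"hand": 0}

```text
time: 90.45
eef_pos: [550.3, 66.1, 260.1]
tool_rot: [0.645, 0.764, -0.0, 0.0]
contact_force: [0.3, 0.2, -0.4]
width: 0.8
grip_force: 0.0
```

```bash
python3 - <<'E'
from h import *
st()
for n in('top','scene'):
    im,d=snap(n,n+'11.png'); P=cloud(n,d);z=P[...,2]; h=(P[...,:2]-o)@R
    m=(d>0)&(z>55)&(z<95)&(abs(h[...,0])<30)&(h[...,1]>-160)&(h[...,1]<-90)
    print('handle',m.sum(),[np.percentile(h[...,i][m],[5,50,95]).round(1) for i in(0,1)])
    hs=cv2.cvtColor(im,cv2.COLOR_RGB2HSV);m=(abs(hs[...,0].astype(int)-65)<25)&(hs[...,1]>60)&(d>0)&(z>208)&(z<245)&(P[...,1]>300)&(P[...,1]<450)&(P[...,0]<480)
    q=P[m]; print('button',m.sum(),q.mean(0).round(1),cv2.minAreaRect(q[:,:2].astype(np.float32)),np.percentile(z[m],[10,50,90]))
    c=im[130:290,90:290] if n=='top' else im[190:380,370:570]
    cv2.imwrite('pics/c11%s.png'%n,cv2.resize(c[:,:,::-1],(400,380),interpolation=2))
cv2.imwrite('pics/c11.png',np.hstack([cv2.imread('pics/c11top.png'),cv2.imread('pics/c11scene.png')]))
E
```

```text
90.45 [550.3  66.1 260.1] hood [ -14.3 -262.5] closing 9.6 0.7991566081284982Traceback (most recent call last):
  File "<stdin>", line 6, in <module>
    return _quantile_unchecked(
        a, q, axis, out, overwrite_input, method, keepdims, weights)
    return _ureduce(a,
                    func=_quantile_ureduce_func,
    ...<5 lines>...
                    overwrite_input=overwrite_input,
                    method=method)
    r = func(a, **kwargs)
    result = _quantile(arr,
                       quantiles=q,
    ...<2 lines>...
                       out=out,
                       weights=wgt)
    slices_having_nans = np.isnan(arr[-1, ...])
                                  ~~~^^^^^^^^^
IndexError: index -1 is out of bounds for axis 0 with size 0
```

Top view of the handle is blocked by the arm; make the check tolerant.

```bash
python3 - <<'E'
from h import *
for n in('top','scene'):
    im,d=snap(n,n+'11.png'); P=cloud(n,d);z=P[...,2]; h=(P[...,:2]-o)@R
    m=(d>0)&(z>55)&(z<95)&(abs(h[...,0])<30)&(h[...,1]>-160)&(h[...,1]<-90)
    if m.sum(): print(n,'handle',m.sum(),[np.percentile(h[...,i][m],[5,50,95]).round(1) for i in(0,1)])
    hs=cv2.cvtColor(im,cv2.COLOR_RGB2HSV);m=(abs(hs[...,0].astype(int)-65)<25)&(hs[...,1]>60)&(d>0)&(z>208)&(z<245)&(P[...,1]>300)&(P[...,1]<450)&(P[...,0]<480)
    q=P[m]
    if len(q): print('button',m.sum(),q.mean(0).round(1),cv2.minAreaRect(q[:,:2].astype(np.float32)),np.percentile(z[m],[10,50,90]))
    c=im[130:290,90:290] if n=='top' else im[190:380,370:570]
    cv2.imwrite('pics/c11%s.png'%n,cv2.resize(c[:,:,::-1],(400,380),interpolation=2))
cv2.imwrite('pics/c11.png',np.hstack([cv2.imread('pics/c11top.png'),cv2.imread('pics/c11scene.png')]))
E
```

```text
top handle 11 [array([-21.1, -15.4,  -3.9]), array([-115.9, -114.1, -111.9])]
button 134 [428.9 394.8 225.6] ((428.40814208984375, 396.6370849609375), (32.21451950073242, 26.492507934570312), 76.41607666015625) [222.74966925 225.99384699 228.25600481]
scene handle 118 [array([-15.4,  11.4,  23.1]), array([-120.6, -115.5, -109.6])]
button 116 [434.2 397.2 226.8] ((432.917724609375, 397.5102844238281), (23.38328742980957, 23.8497257232666), 21.917844772338867) [221.2648728  227.95967835 230.90503436]
```

View pics/c11.png

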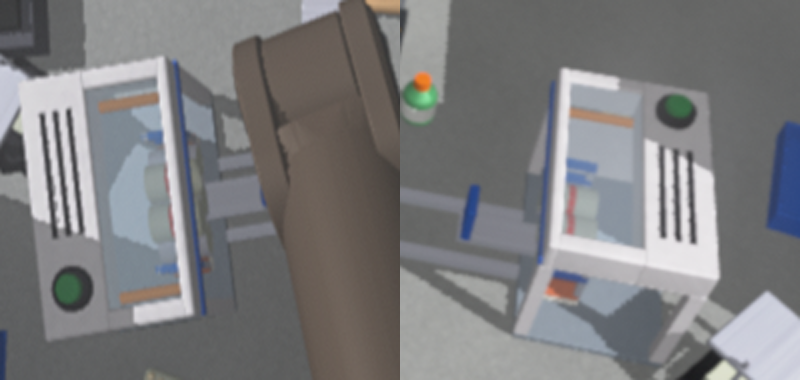

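Through the window both white moulds show still saddled, at about top crop (158,195), and the handle is home. Next I press the button, at crop (70,288).

Call:
carry_out:
  motion:
    - {"slide": [-0.3,0.825,0.05],"yaw": 0,"hand": 0}
    - {"slide": [-0.3,0.825,0],"yaw": 0,"hand": 0}
    - {"slide": [-0.3,0.825,0],"yaw": 0,"hand": 0}
    - {"slide": [-0.3,0.825,0],"yaw": 0,"hand": 0}
    - {"slide": [-0.3,0.825,0],"yaw": 0,"hand": 0}
    - {"slide": [-0.3,0.825,0],"yaw": 0,"hand": 0}
    - {"slide": [-0.3,0.825,0],"yaw": 0,"hand": 0}
    - {"slide": [-0.3,0.825,0],"yaw": 0,"hand": 0}

```text
time: 91.6
eef_pos: [489.6, 234.7, 261.4]
tool_rot: [0.645, 0.765, 0.0, -0.0]
contact_force: [0.7, 0.1, 0.3]
width: 0.9
grip_force: 0.0
```

Call:
carry_out:
  motion:
    - {"slide": [-0.3,0.825,0],"yaw": 0,"hand": 0}
    - {"slide": [-0.3,0.825,0],"yaw": 0,"hand": 0}
    - {"slide": [-0.3,0.825,0],"yaw": 0,"hand": 0}
    - {"slide": [-0.3,0.825,0],"yaw": 0,"hand": 0}
    - {"slide": [-0.3,0.825,0],"yaw": 0,"hand": 0}
    - {"slide": [-0.3,0.825,0],"yaw": 0,"hand": 0}
    - {"slide": [-0.3,0.825,0],"yaw": 0,"hand": 0}
    - {"slide": [-0.3,0.825,0],"yaw": 0,"hand": 0}

```text
time: 92.6
eef_pos: [429.3, 399.5, 261.3]
tool_rot: [0.645, 0.765, 0.0, -0.0]
contact_force: [0.3, 0.3, -0.5]
width: 0.6
grip_force: 0.0
```

Call:
carry_out:
  motion:
    - {"slide": [0,0,-0.3],"yaw": 0,"hand": 0}
    - {"slide": [0,0,-0.3],"yaw": 0,"hand": 0}
    - {"slide": [0,0,-0.1],"yaw": 0,"hand": 0}
    - {"slide": [0,0,-0.1],"yaw": 0,"hand": 0}
    - {"slide": [0,0,-0.1],"yaw": 0,"hand": 0}
    - {"slide": [0,0,-0.05],"yaw": 0,"hand": 0}
    - {"slide": [0,0,0],"yaw": 0,"hand": 0}
    - {"slide": [0,0,0],"yaw": 0,"hand": 0}

```text
time: 93.6
eef_pos: [430.7, 397.4, 238.3]
tool_rot: [0.645, 0.764, 0.0, 0.001]
contact_force: [-1.6, -5.9, 9.5]
width: 0.3
grip_force: 4.4
```

Call:
carry_out:
  motion:
    - {"slide": [0,0,-0.08],"yaw": 0,"hand": 0}
    - {"slide": [0,0,0],"yaw": 0,"hand": 0}
    - {"slide": [0,0,0],"yaw": 0,"hand": 0}
    - {"slide": [0,0,0],"yaw": 0,"hand": 0}
    - {"slide": [0,0,0],"yaw": 0,"hand": 0}
    - {"slide": [0,0,0],"yaw": 0,"hand": 0}
    - {"slide": [0,0,0],"yaw": 0,"hand": 0}
    - {"slide": [0,0,0],"yaw": 0,"hand": 0}

```text
time: 94.6
eef_pos: [430.8, 397.5, 238.0]
tool_rot: [0.645, 0.764, 0.001, 0.001]
contact_force: [-5.2, -10.6, 23.3]
width: 0.5
grip_force: 11.4
```

Call:
carry_out:
  motion:
    - {"slide": [0,0,0.5],"yaw": 0,"hand": 0}
    - {"slide": [0,0,1],"yaw": 0,"hand": 0}
    - {"slide": [0.3,-1,1],"yaw": 0,"hand": 0}
    - {"slide": [0.3,-1,0],"yaw": 0,"hand": 0}
    - {"slide": [0.3,-1,0],"yaw": 0,"hand": 0}
    - {"slide": [0.3,-1,0],"yaw": 0,"hand": 0}
    - {"slide": [0.3,-1,0],"yaw": 0,"hand": 0}
    - {"slide": [0.3,-1,0],"yaw": 0,"hand": 0}

```text
time: 95.6
eef_pos: [475.7, 247.5, 298.2]
tool_rot: [0.645, 0.764, 0.0, -0.0]
contact_force: [-0.8, 0.3, -0.9]
width: 0.7
grip_force: 0.0
```

```bash
python3 - <<'E'
from h import *
st()
for n in('top','scene'):
    im,d=snap(n,n+'12.png'); np.savez(n+'12.npz',im=im,d=d); P=cloud(n,d)
    if n=='top':
        print(im[240:264:2,112:140:2].astype(int)[...,1]); print(P[240:264:2,112:140:2,2].round().astype(int)); print(P[252,112:140:2,1].round()); print(P[240:264:2,125,0].round())
    c=im[225:275,100:150] if n=='top' else im[220:270,480:530]
    cv2.imwrite('pics/c12%s.png'%n,cv2.resize(c[:,:,::-1],(400,400),interpolation=2))
cv2.imwrite('pics/c12.png',np.hstack([cv2.imread('pics/c12top.png'),cv2.imread('pics/c12scene.png')]))
E
```

```text
95.6 [475.7 247.5 298.2] hood [-58.4 -71.3] closing 9.7 0.65375726867331
[[ 90  88  87  84  82  83  82  79  78  77  75  73  73  69]
 [ 89  88  87  86  84  81  79  80  78  77  75  74  72  71]
 [ 91  89  88  87  85  82  81  81  79  77  77  75  73  71]
 [ 92  90  89  87  85  83  82  80  80  78  77  75  75  73]
 [ 94  92  89  87  87  86  83  81  80  80  78  77  75  74]
 [ 94  94  90  89  88  85  85  84  80  81  78  77  75  74]
 [ 96  93  92  90  88  85  85  83  81  82  79  79  76  75]
 [ 97  95  93  91  88  88  87  85  81  81  82  78  78  76]
 [ 98  96  95  94  90  89  87  86  85  81  81  80  77  77]
 [100  98  96  93  93  89  88  87  85  82  82  81  78  77]
 [101  99  96  96  93  91  89  87  86  85  81  81  81  79]
 [101 100  98  96  94  94  90  88  86  85  82  81  80  79]]
[[ 718  719  719  718  717  718  717  716  717  714  715  716  715  713]
 [ 718  719  719  720  720  719  719  720  718  719  717  715  716  715]
 [ 722  720  718  721  719  723  720  719  719  722  717  717  719  717]
 [ 722  720  723  722  720  721  719  720  720  719  718  719  721  718]
 [ 722  723  722  721  721  723  723  721  723  723  721  722  721  720]
 [ 724  723  725  722  720  722  726  723  722 1301  724  723  722  720]
 [ 724  726  723  724  724  725  726  727  725  725  724  722  725  723]
 [ 724  725  725  726  725  725  726  726  726  725  725  724  724  726]
 [ 724  728  729  727  727  727  727  725  727  728  726  728  727  726]
 [ 724  727  726  727  729  727  728  728  729  727  728  729  727  729]
 [ 724  728  728  727  729  728  729  730  729  730  730  728  728  728]
 [ 728  728  729  730  732  730  731  730  730  730  730  729  730  730]]
[208. 205. 204. 201. 198. 196. 193. 190. 188. 186. 184. 183. 179. 177.]
[447. 444. 442. 439. 437. 435. 432. 430. 428. 425. 423. 421.]
```

View pics/c12.png

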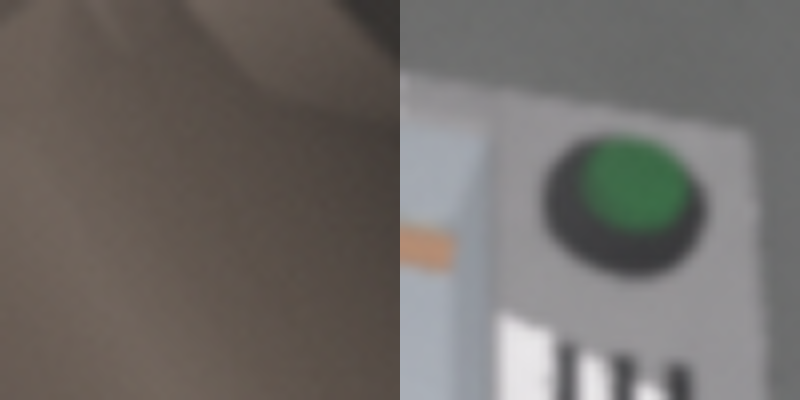

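```bash
python3 - <<'E'
from h import *
for f,n in(('top0','top'),('scene0','scene'),('scene12','scene')):
    a=np.load(f+'.npz');im,d=a['im'],a['d'];P=cloud(n,d);z=P[...,2];h=(P[...,:2]-o)@R
    hs=cv2.cvtColor(im,cv2.COLOR_RGB2HSV)
    near=(d>0)&(z>195)&(z<240)&(np.hypot(P[...,0]-430.5,P[...,1]-396)<45)
    g=near&(abs(hs[...,0].astype(int)-65)<25)&(hs[...,1]>90); dark=near&(hs[...,2]<75)&~g
    print(f,'green',g.sum(),P[g].mean(0).round(1),np.percentile(z[g],[10,50,90]).round(1),'dark',dark.sum(),np.median(P[dark],0).round(1),np.percentile(z[dark],[10,50,90]).round(1),P[dark][:,:2].min(0).round(),P[dark][:,:2].max(0).round())
    r=(d>0)&(z>195)&(z<215)&(abs(h[...,0])<120)&(h[...,1]>-45)&(h[...,1]<120); print('roof z',np.median(z[r]).round(1), np.median(z[near&(hs[...,2]>100)&~g]).round(1))
E
```

```text
top0 green 103 [428.9 394.7 227.2] [224.4 227.1 229.8] dark 183 [429.4 387.2 217. ] [214.1 217.  221.3] [409. 373.] [449. 416.]
roof z 203.6 204.5
scene0 green 82 [434.7 397.4 228. ] [223.7 228.6 230.8] dark 113 [445.1 395.  218.2] [212.4 218.2 220.5] [423. 377.] [452. 416.]
roof z 205.6 206.7
scene12 green 84 [434.9 397.7 228. ] [223.9 228.6 230.4] dark 101 [444.6 395.3 218.3] [212.5 218.3 220.5] [421. 378.] [453. 415.]
roof z 205.6 206.7
```

Call:
carry_out:
  motion:
    - {"slide": [-0.3,1,0],"yaw": 0,"hand": 0}
    - {"slide": [-0.3,1,0],"yaw": 0,"hand": 0}
    - {"slide": [-0.3,1,0],"yaw": 0,"hand": 0}
    - {"slide": [-0.3,1,0],"yaw": 0,"hand": 0}
    - {"slide": [-0.3,0.98,0],"yaw": 0,"hand": 0}
    - {"slide": [-0.28,0.95,-0.4],"yaw": 0,"hand": 0}
    - {"slide": [0,0,-0.8],"yaw": 0,"hand": 0}
    - {"slide": [0,0,-0.84],"yaw": 0,"hand": 0}

```text
time: 96.7
eef_pos: [430.1, 397.8, 246.6]
tool_rot: [0.644, 0.765, 0.001, -0.0]
contact_force: [0.8, 0.0, 0.7]
width: 0.5
grip_force: 0.0
```

Call:
carry_out:
  motion:
    - {"slide": [0,0,-0.12],"yaw": 0,"hand": 0}
    - {"slide": [0,0,0],"yaw": 0,"hand": 0}
    - {"slide": [0,0,0],"yaw": 0,"hand": 0}
    - {"slide": [0,0,0],"yaw": 0,"hand": 0}
    - {"slide": [0,0,0],"yaw": 0,"hand": 0}
    - {"slide": [0,0,0],"yaw": 0,"hand": 0}
    - {"slide": [0,0,0],"yaw": 0,"hand": 0}
    - {"slide": [0,0,0],"yaw": 0,"hand": 0}

```text
time: 97.7
eef_pos: [431.0, 396.3, 244.2]
tool_rot: [0.645, 0.764, 0.0, 0.0]
contact_force: [0.6, -0.7, 1.4]
width: 0.3
grip_force: 0.7
```

Call:
carry_out:
  motion:
    - {"slide": [0,0,-0.1],"yaw": 0,"hand": 0}
    - {"slide": [0,0,0],"yaw": 0,"hand": 0}
    - {"slide": [0,0,0],"yaw": 0,"hand": 0}
    - {"slide": [0,0,0],"yaw": 0,"hand": 0}
    - {"slide": [0,0,0],"yaw": 0,"hand": 0}
    - {"slide": [0,0,0],"yaw": 0,"hand": 0}
    - {"slide": [0,0,0],"yaw": 0,"hand": 0}
    - {"slide": [0,0,0],"yaw": 0,"hand": 0}

```text
time: 98.7
eef_pos: [431.0, 396.3, 241.6]
tool_rot: [0.645, 0.764, 0.0, 0.0]
contact_force: [1.2, 0.8, 3.0]
width: 0.3
grip_force: 1.4
```

Contact starts at 244 mm, the force rises gently with depth, and the hard stop is at 238 mm. That gives the 6 mm stroke, so the button did go fully down. I will press it once more, let go and clear away.

Call:
carry_out:
  motion:
    - {"slide": [0,0,-0.1],"yaw": 0,"hand": 0}
    - {"slide": [0,0,-0.1],"yaw": 0,"hand": 0}
    - {"slide": [0,0,0],"yaw": 0,"hand": 0}
    - {"slide": [0,0,0],"yaw": 0,"hand": 0}
    - {"slide": [0,0,0],"yaw": 0,"hand": 0}
    - {"slide": [0,0,0],"yaw": 0,"hand": 0}
    - {"slide": [0,0,0],"yaw": 0,"hand": 0}
    - {"slide": [0,0,0],"yaw": 0,"hand": 0}

```text
time: 99.7
eef_pos: [431.0, 396.5, 238.1]
tool_rot: [0.645, 0.764, 0.001, 0.0]
contact_force: [-0.7, -4.6, 16.6]
width: 0.1
grip_force: 8.4
```

Call:
carry_out:
  motion:
    - {"slide": [0,0,0.3],"yaw": 0,"hand": 0}
    - {"slide": [0,0,0.9],"yaw": 0,"hand": 0}
    - {"slide": [0,-0.9,0.9],"yaw": 0,"hand": 0}
    - {"slide": [0,-1,0],"yaw": 0,"hand": 0}
    - {"slide": [0,-1,0],"yaw": 0,"hand": 0}
    - {"slide": [0,-1,0],"yaw": 0,"hand": 0}
    - {"slide": [0,-1,0],"yaw": 0,"hand": 0}
    - {"slide": [0,-1,0],"yaw": 0,"hand": 0}

```text
time: 100.7
eef_pos: [429.8, 247.8, 288.3]
tool_rot: [0.645, 0.764, -0.001, -0.001]
contact_force: [1.0, 0.7, -0.2]
width: 0.6
grip_force: 0.0
```

Call:
carry_out:
  motion:
    - {"slide": [0,-1,0],"yaw": 0,"hand": 0}
    - {"slide": [0,-1,0],"yaw": 0,"hand": 0}
    - {"slide": [0,-1,0],"yaw": 0,"hand": 0}
    - {"slide": [0,-1,0],"yaw": 0,"hand": 0}
    - {"slide": [0,-1,0],"yaw": 0,"hand": 0}
    - {"slide": [0,-1,0],"yaw": 0,"hand": 0}
    - {"slide": [0,-1,0],"yaw": 0,"hand": 0}
    - {"slide": [0,-1,0],"yaw": 0,"hand": 0}

```text
time: 101.7
eef_pos: [429.9, 48.2, 288.5]
tool_rot: [0.645, 0.764, -0.001, -0.001]
contact_force: [1.1, 0.4, -0.3]
width: 0.5
grip_force: 0.0
```

```bash
python3 - <<'E'
from h import *
st()
im,d=snap('top','top13.png'); im2,_=snap('scene','scene13.png'); P=cloud('top',d);z=P[...,2]; h=(P[...,:2]-o)@R
m=(d>0)&(z>55)&(z<95)&(abs(h[...,0])<30)&(h[...,1]>-160)&(h[...,1]<-90)
if m.sum(): print('handle',m.sum(),[np.percentile(h[...,i][m],[5,50,95]).round(1) for i in(0,1)])
a=cv2.resize(im[130:290,90:290],(400,380)); b=cv2.resize(im2[190:380,370:570],(400,380))
cv2.imwrite('pics/c13.png',np.hstack([a,b])[:,:,::-1])
E
```

```text
101.7 [429.9  48.2 288.5] hood [-136.1 -260.4] closing 9.7 0.4952158271155682
handle 121 [array([-20.7,  -1. ,  18.6]), array([-123.9, -120.1, -112.9])]
```

View pics/c13.png

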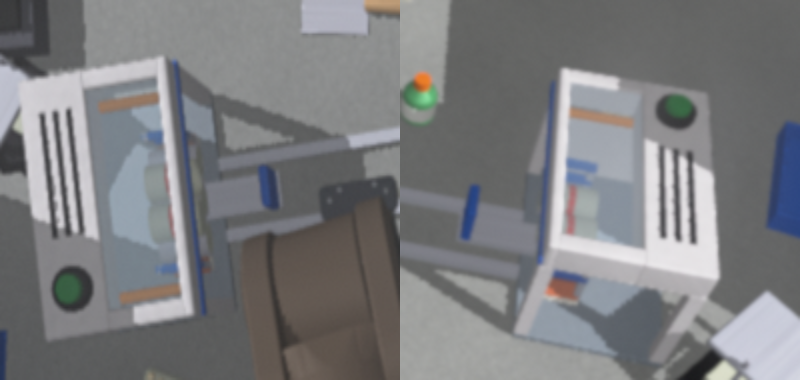

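The pyramid shows intact through the window, the handle has travelled about 219 mm to a hard stop, the button is back up, and the robot is clear.

```bash
python3 -c "
from h import *
print(ticket.job_done())"
```

```text
the job is handed in; nothing more can be done
None
```

Job handed in: the three steel moulds are nested, both white moulds present are saddled in the gaps (one rolled off once and was re-placed), the carriage is against its home stop, and the start button was pressed fully and let go twice.

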